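Burnish the repaired joint of an urn lid

ROBOT

A 7-joint arm with a two-finger parallel gripper is mounted at the origin on the work surface. World frame = base frame: x ahead of the robot, y to its left, z up, the work surface at z = 0. Lengths are in mm, angles in rad, forces in N, time in s.
With the tool pointing down it reaches from about 425 to 950 mm from the base axis. Payload 16.7 kg.
Tool frame: the origin (TCP) lies on the centre line of the jaws, within the pads' length; the fingertips stand 14 mm ahead of it and the grasp point (between the pads) lies 5 mm behind it; x points along the fingers, z is the direction in which the jaws open and shut, and the axes are right-handed (so a half turn about x gives the same grasp; the last joint's range is limited). The gripper opens to 94 mm and grips with 3 to 60 N. Pads are 16 mm wide; open, the fingers measure 119 mm over their backs; the gripper's body (75 mm by 177 mm) begins 78 mm behind the grasp point.
Start: joints at [0.969, 0.426, 0.074, 1.606, -0.034, 1.111, -0.067], TCP at [295.267, -606.954, 219.467] pointing down, gripper open.
Joint ranges: [-2.85, 2.85], [-0.5, 2.14], [-1.23, 1.37], [0.21, 2.46], [-1.02, 4.16], [0.16, 2.05], [-2.73, 2.73]. Speed limits (rad/s): [1.89, 1.89, 2.39, 2.39, 3.01, 3.01, 3.01].

INTERFACE

Orientations are given as [roll, pitch, yaw] about the fixed x, y, z axes, in that order (R = Rz(yaw) Ry(pitch) Rx(roll)).
In Python, from plant import robot, optics gives the robot as it stands.
- The arm moves only by the tool jog_arm, never from a script. Its argument "deltas" is a list of rows, each a list of 7 numbers: the shift along the world's x, y, z in m, then the turn, a rotation vector about the world's x, y, z in degrees, then the closure in counts, from 0 (fully open) to 255 (shut). In form: [[tx, ty, tz, ax, ay, az, jaw], ...]. A call has 1 to 12 rows; each row shifts and turns the pose as measured when the row begins; what a row does not reach is not made up. A row lasts 1/10 s, in which the tool goes at most 50 mm and 8.59 degrees, less where a joint would pass 70% of its speed; a pose out of reach is approached as far as the arm can. A call with a gripper value outside its range is refused whole. The fingers move at their own pace and stop on an object; "force" is the grip in N (left out, the last holds). Time passes only in rows, so rows that do not move let the fingers close. It gives the time, the measured TCP pose, the force and the opening at its end, in the units of the state.
- robot.get_state(): the state, without advancing time (a new reading comes with each control period).
- optics.get_image(name): name is "scene" or "side" or "wrist"; returns a dict with "frame" (400x640x3 uint8, blue, green, red), "intrinsics" (3x3 intrinsics, pixels), "k1" (the pictures are not rectified: a ray, as slopes to the right and down, at radius r is drawn at 1 + k1 r^2 times it, then the intrinsics apply), "rvec" (rotation vector, rad) and "tvec" (3), from world to camera coordinates, as OpenCV has them. Camera axes: x right, y down, z forward; pixel columns grow to the right and rows downward; lengths in mm; the calibration is good to about 2 mm. A picture is of the moment at which its call begins. There is no depth.
- robot.finish_job(): hands the job in, once; it reports no verdict.
The state is a dict: "time": time; "joints": joint angles; "joint_velocities": joint speeds; "effort": joint torques, N m; "tcp_pos": TCP position; "ee_rot": TCP orientation; "wrist_force": force on the tool from outside, world axes, zero at the start; "wrist_torque": the same for the moment, N m; "gripper_width": opening from 0.0 (shut) to 1.0 (fully open).
Only numpy, scipy, OpenCV 4.12 (cv2) and the standard library are available. Lean on these libraries where they do the work, as an engineer would, in place of code of your own. Each camera call takes 0.05 s, during which the arm holds its last target.

TASK

Burnish the repaired joint on the copper urn lid: take the burnisher (square dark handle) from the tool block, lean its handle about 35 degrees out from the dome so that it clears the bulge, and rub its tip slowly and gently along the whole silver bead in the corner under the dome, pressing lightly all the way from the yellow tape to the blue tape. Then stand the burnisher back in a hole of the block and leave the lid and everything else as they were.

Things in the scene. Friction and masses are not known exactly. Their poses are not given: they have to be found in the camera images.
- burnisher_grip (a point): middle of the burnisher's handle: grip here. The burnisher, 75 g, stands upright in a hole of the block. From the top: dark wooden handle, 18 x 18 mm square, 90 mm long (45 mm below this point to 45 mm above); brass collar 22 mm across, 5 mm thick, resting on the block; round steel shank 45 mm long, 8 mm thick tapering to 5 mm, with a ball end. z: from tip to handle; x, y: square to the flats
- burnisher_tip (a point): centre of the burnisher's polished ball end (radius 3 mm), on the tool's axis, 92 mm below burnisher_grip and 42 mm below the collar's underside; z axis along the tool to the handle
- block_hole0 (a point): mouth of hole 0 of the tool block, on its top, 60 mm above the table; 12 mm wide, 55 mm deep. The block is fixed, wooden, 70 x 170 x 60 mm; its three holes lie in a row along this point's y axis, 52 mm apart. Burnisher, file and brush stand in them, in any order
- block_hole1 (a point): mouth of the middle hole, same size; z up, y along the row
- block_hole2 (a point): mouth of hole 2, at the other end of the row, same size; z up, y along the row
- lid: domed copper lid, 200 mm across, 124 mm high with its finial, 1.1 kg, loose, flat in a wooden ring on a turntable that does not turn (2 mm side play). Origin: centre of its underside, 40 mm above the table; z up; the middle of the repair lies towards -x. Flange: outer radius 100, 4 mm thick, its top on average 16 mm above the origin. Yellow and blue tapes on it mark the repair's two ends
- seam: the repair: silver solder bead in the corner between flange and dome, over 85 degrees of the round. In section a slope from radius 70 mm on the flange up to radius 67 mm 5 mm higher: a ball end pushed inward and down nests on it. Flange and bead wander up to 3 mm up or down along the way, which must be felt. It is stiff (1 mm too far is 10 N or more), over 20 N dents it. Origin as the lid's
- seam_0 (a point): first of 8 points along the bead, 5 mm inside its yellow-tape end: where the centre of the ball end would be if the flange were even: 70.5 mm from the lid's axis, 20 mm above the lid's origin. The true height differs by up to 3 mm. The points are 13.5 mm apart. Axes as the lid's
- seam_1 (a point): second point, as seam_0. The onion dome meets the flange at radius 64 mm and bulges out to radius 76 mm, 22 mm above the flange (wall leaning out 29 degrees), then curves in to the finial: an upright shank cannot reach the bead, one leaning outward 25 degrees or more can
- seam_2 (a point): third point along the bead, as seam_0
- seam_3 (a point): fourth point along the bead, as seam_0
- seam_4 (a point): fifth point along the bead, as seam_0
- seam_5 (a point): sixth point along the bead, as seam_0
- seam_6 (a point): seventh point along the bead, as seam_0
- seam_7 (a point): last point along the bead, 5 mm inside its blue-tape end, as seam_0
- file_mid (a point): bystander: needle file with red handle, 113 mm long, standing in the block, this point 35 mm above the block's top
- brush_mid (a point): bystander: short bristle brush, 117 mm long, standing in the block, this point 35 mm above the block's top
- mug_mid (a point): bystander: white mug, 80 mm across, 92 mm high, this point on its axis half-way up
- tin_mid (a point): bystander: blue polish jar, 72 mm across, 50 mm high, this point at its centre
- screwdriver_mid (a point): bystander: screwdriver with blue handle, 190 mm long, lying on the table, this point near its middle
- dish_mid (a point): bystander: blue bowl, 90 mm across, 28 mm high
- hammer_mid (a point): bystander: hammer, 220 mm long, lying on the table, this point near its middle
- spigot_mid (a point): bystander: brass tap of the urn standing on its flange, 90 mm high, this point on its axis
Mind the look-alikes: they are no part of the job. What is shaped like the part that bears burnisher_grip but green, pink or turquoise is not meant.

How it is judged (in metres and radians):
On the way, in this order (a step that is already met when the one before it is completed fails the run):
1. the leaning burnisher's tip presses on the silver bead at the yellow-tape end (distance between burnisher_tip and seam_0 below 0.0065 m and contact force between burnisher and seam above 1 N and angle between burnisher_tip's own z axis and vertical between 0.3 and 0.95 rad), for 0.1 s.
2. the leaning burnisher's tip presses on the silver bead at point 2 of 8 (distance between burnisher_tip and seam_1 below 0.0065 m and contact force between burnisher and seam above 1 N and angle between burnisher_tip's own z axis and vertical between 0.3 and 0.95 rad), for 0.1 s.
3. the leaning burnisher's tip presses on the silver bead at point 3 of 8 (distance between burnisher_tip and seam_2 below 0.0065 m and contact force between burnisher and seam above 1 N and angle between burnisher_tip's own z axis and vertical between 0.3 and 0.95 rad), for 0.1 s.
4. the leaning burnisher's tip presses on the silver bead at point 4 of 8 (distance between burnisher_tip and seam_3 below 0.0065 m and contact force between burnisher and seam above 1 N and angle between burnisher_tip's own z axis and vertical between 0.3 and 0.95 rad), for 0.1 s.
5. the leaning burnisher's tip presses on the silver bead at point 5 of 8 (distance between burnisher_tip and seam_4 below 0.0065 m and contact force between burnisher and seam above 1 N and angle between burnisher_tip's own z axis and vertical between 0.3 and 0.95 rad), for 0.1 s.
6. the leaning burnisher's tip presses on the silver bead at point 6 of 8 (distance between burnisher_tip and seam_5 below 0.0065 m and contact force between burnisher and seam above 1 N and angle between burnisher_tip's own z axis and vertical between 0.3 and 0.95 rad), for 0.1 s.
7. the leaning burnisher's tip presses on the silver bead at point 7 of 8 (distance between burnisher_tip and seam_6 below 0.0065 m and contact force between burnisher and seam above 1 N and angle between burnisher_tip's own z axis and vertical between 0.3 and 0.95 rad), for 0.1 s.
8. the leaning burnisher's tip presses on the silver bead at the blue-tape end (distance between burnisher_tip and seam_7 below 0.0065 m and contact force between burnisher and seam above 1 N and angle between burnisher_tip's own z axis and vertical between 0.3 and 0.95 rad), for 0.1 s.
At the end, for the whole second after the job is handed in: The burnisher stands upright (within 7 degrees), at rest, in any hole of the block, its tip within 6 mm of the hole's axis and the ball centre at least 38 mm below the block's top (fully down is 42 mm); the lid lies flat (within 2 degrees) with neither end of its repair shifted by more than 12 mm (((horizontal distance between burnisher_tip and block_hole0 below 0.006 m and z of burnisher_tip in the frame of block_hole0 below -0.038 m) or (horizontal distance between burnisher_tip and block_hole1 below 0.006 m and z of burnisher_tip in the frame of block_hole1 below -0.038 m) or (horizontal distance between burnisher_tip and block_hole2 below 0.006 m and z of burnisher_tip in the frame of block_hole2 below -0.038 m)) and angle between burnisher_tip's own z axis and vertical below 0.12 rad and linear speed of burnisher below 0.02 m/s and distance of each of seam_0, seam_7 from where it was at the start of the episode below 0.012 m and angle between lid's own z axis and vertical below 0.04 rad); the robot touches nothing.
It fails at once if the lid is pressed with more than 20 N by the burnisher, which dents it (contact force between burnisher and lid above 20 N).
It fails at once if the burnisher rubs on the bead faster than 80 mm/s (contact force between burnisher and seam above 0.5 N and linear speed of burnisher above 0.08 m/s).
It fails at once if the lid is shoved or turned by more than 15 mm (distance of any of seam_0, seam_7 from where it was at the start of the episode above 0.015 m).
It fails at once if a bystander is moved by more than 30 mm (distance of any of file_mid, brush_mid, mug_mid, tin_mid, screwdriver_mid, dish_mid, hammer_mid, spigot_mid from where it was at the start of the episode above 0.03 m).
It also fails if it takes over 72 s, if anything falls off the work surface, if the arm or the gripper's body presses on something with over 40 N, if the wrist force passes 120 N, or if a joint passes its speed limit or range.

## Working session

There is one attempt and no reset: what is moved stays moved. The work goes in short steps, Python scripts to look and compute and a tool call to move; the robot and the scene stay as the last step left them, time stands still between calls to the robot, and variables do not carry over. Pictures are saved under pics/ and viewed, and the job is handed in when it is done.

Besides the shell and the picture viewer there is one more tool, called by a JSON object that holds its "fn" and its "kwargs". jog_arm: Moves the arm, as the interface text tells. Its arguments: {"type":"object","properties":{"deltas":{"type":"array"},"force":{"type":"number"}},"required":["deltas"]}

```bash
ls; mkdir -p pics
python3 - <<'E'
from plant import robot, optics
import cv2,numpy as np
np.set_printoptions(precision=3,suppress=True)
print(robot.get_state())
for n in ["scene","side","wrist"]:
    d=optics.get_image(n); cv2.imwrite(f"pics/{n}0.png",d["frame"])
    np.savez(f"pics/{n}0.npz",**d)
    R=cv2.Rodrigues(np.array(d["rvec"],float))[0]
    print(n,np.array(d["intrinsics"]).tolist(),d["k1"],d["rvec"],d["tvec"],-R.T@np.array(d["tvec"]).ravel())
E
```

```text
pics
{'time': 0.0, 'joints': array([ 0.969,  0.427,  0.074,  1.607, -0.034,  1.111, -0.067]), 'joint_velocities': array([-0.   ,  0.001,  0.002, -0.002,  0.   ,  0.001, -0.   ]), 'effort': array([  0.001, -93.582,   3.667, -45.42 ,  -0.049,   0.02 ,   0.   ]), 'tcp_pos': array([ 295.065, -606.645,  218.796]), 'ee_rot': array([-3.04 ,  1.57 ,  2.125]), 'wrist_force': array([ 0.466, -0.89 ,  0.54 ]), 'wrist_torque': array([ 0.03 , -0.043,  0.065]), 'gripper_width': 1.0011212711051098}
scene [[368.1451240297546, 0.0, 319.49419042326355], [0.0, 368.1451240297546, 200.73728418668358], [0.0, 0.0, 1.0]] 0.014706724670719172 [ 1.649  2.145 -0.666] [ 147.5   -407.436 1294.059] [1065.246  138.334  841.703]
side [[395.89025883050573, 0.0, 323.92833000445495], [0.0, 395.89025883050573, 197.82321006830364], [0.0, 0.0, 1.0]] 0.02443024383267248 [ 2.083 -0.04   0.02 ] [-569.799   97.94  1185.847] [  534.272 -1006.092   665.454]
wrist [[298.1360021422334, 0.0, 320.5109945223813], [0.0, 298.1360021422334, 201.51723666610178], [0.0, 0.0, 1.0]] -0.04815146051700447 [-2.452  1.532  0.222] [-674.176  -29.113  392.725] [ 370.154 -570.121  384.112]
```

View pics/scene0.png

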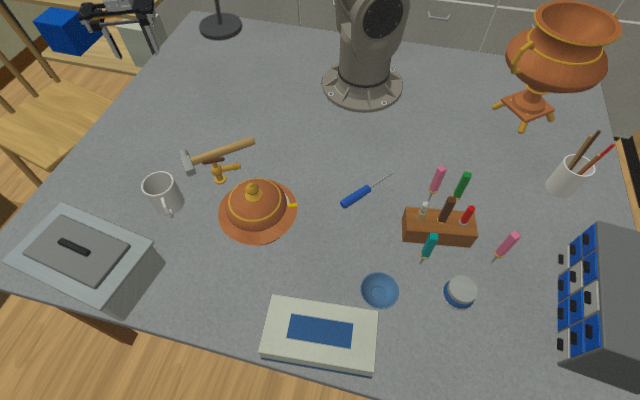

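View pics/side0.png

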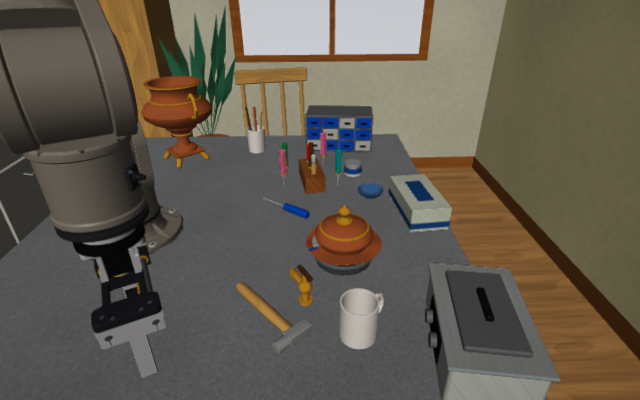

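View pics/wrist0.png

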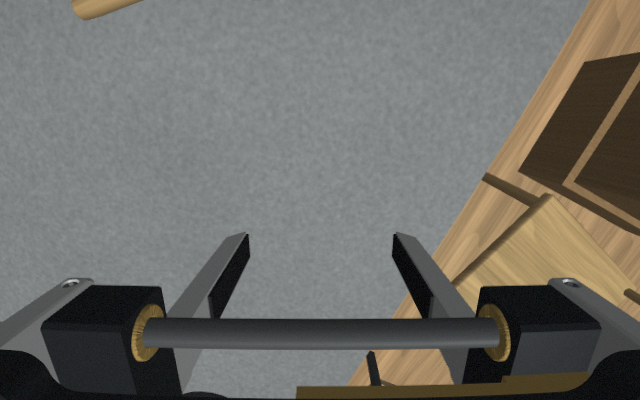

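Run:
```python
import cv2
a=cv2.imread("pics/scene0.png")
cv2.imwrite("pics/s_block.png",cv2.resize(a[155:275,380:540],None,fx=5,fy=5,interpolation=cv2.INTER_CUBIC))
cv2.imwrite("pics/s_lid.png",cv2.resize(a[165:250,200:320],None,fx=6,fy=6,interpolation=cv2.INTER_CUBIC))
b=cv2.imread("pics/side0.png")
cv2.imwrite("pics/d_block.png",cv2.resize(b[130:210,255:415],None,fx=5,fy=5,interpolation=cv2.INTER_CUBIC))
cv2.imwrite("pics/d_lid.png",cv2.resize(b[195:280,290:400],None,fx=6,fy=6,interpolation=cv2.INTER_CUBIC))
```

```text
(no output)
```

View pics/s_block.png

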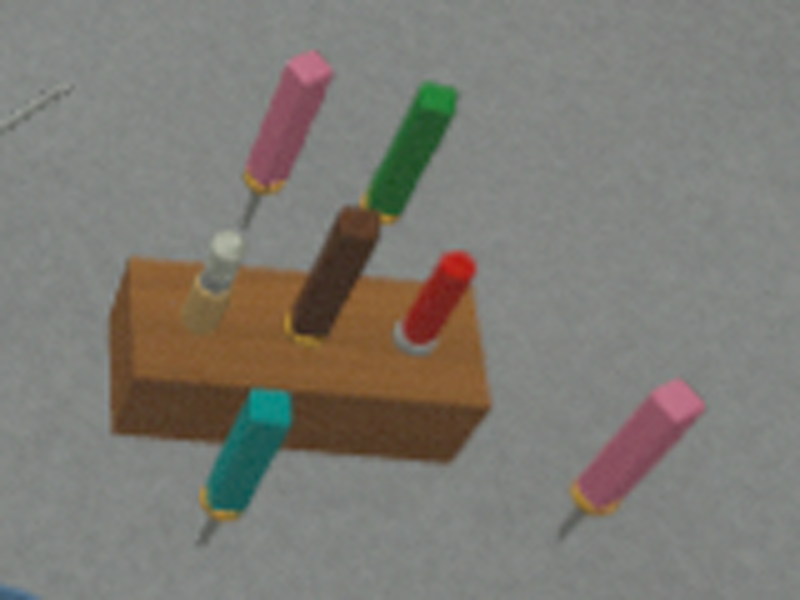

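View pics/s_lid.png

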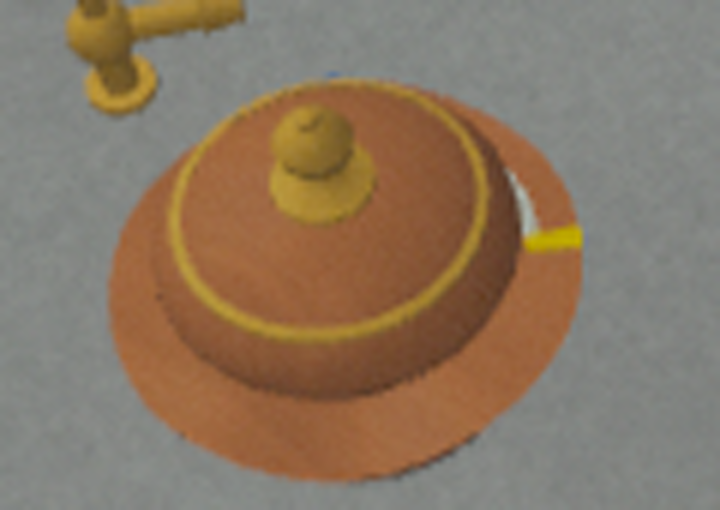

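View pics/d_block.png

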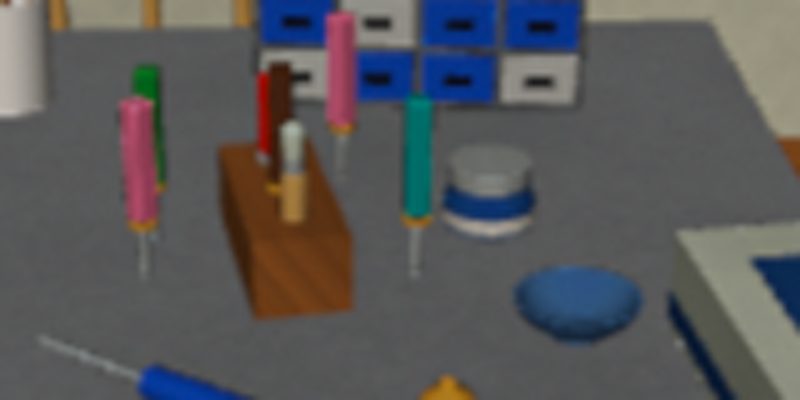

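View pics/d_lid.png

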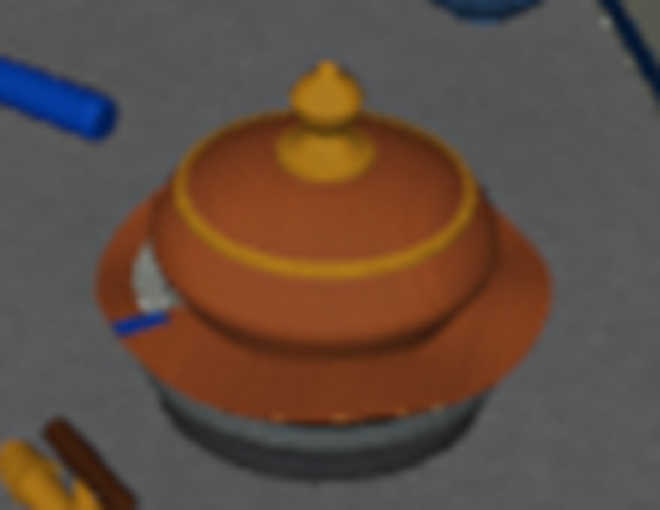

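```bash
cat > h.py <<'E'
import cv2,numpy as np
from scipy.optimize import least_squares
np.set_printoptions(precision=2,suppress=True)
def load(f): return dict(np.load(f))
def proj(d,P):
    P=np.atleast_2d(np.array(P,float))
    return cv2.projectPoints(P,d["rvec"].astype(float),d["tvec"].astype(float),d["intrinsics"].astype(float),np.array([float(d["k1"]),0,0,0]))[0][:,0]
def ray(d,uv):
    n=cv2.undistortPoints(np.array([[uv]],float),d["intrinsics"].astype(float),np.array([float(d["k1"]),0,0,0]))[0,0]
    R=cv2.Rodrigues(d["rvec"].astype(float))[0]
    return -R.T@d["tvec"].astype(float).ravel(), R.T@np.array([n[0],n[1],1.])
def onz(d,uv,z):
    o,v=ray(d,uv); return o+v*(z-o[2])/v[2]
def tri(pairs):
    A=np.zeros((3,3));b=np.zeros(3)
    for d,uv in pairs:
        o,v=ray(d,uv);v=v/np.linalg.norm(v);M=np.eye(3)-np.outer(v,v);A+=M;b+=M@o
    X=np.linalg.solve(A,b)
    return X,[np.linalg.norm(proj(d,X)[0]-uv) for d,uv in pairs]
E
python3 - <<'E'
from h import *
S=load("pics/scene0.npz");D=load("pics/side0.npz")
s=lambda x,y:(380+x/5,155+y/5); dd=lambda x,y:(255+x/5,130+y/5)
sl=lambda x,y:(200+x/6,165+y/6); dl=lambda x,y:(290+x/6,195+y/6)
print("finial",tri([(S,sl(312,108)),(D,dl(326,62))]), onz(S,sl(312,108),164),onz(D,dl(326,62),164))
print("burn top (z155)",onz(S,s(358,218),155),onz(D,dd(281,67),155),tri([(S,s(358,218)),(D,dd(281,67))]))
for n,x,y in [("collar",306,338),("brush base",203,328),("file base",416,345)]:
    print(n,onz(S,s(x,y),60))
for x,y in [(130,260),(474,285),(490,404),(130,380)]: print("block top corner",onz(S,s(x,y),60))
for x,y in [(220,150),(318,147),(352,235),(246,238)]: print("side corner",onz(D,dd(x,y),60))
print("yellow outer",onz(S,sl(580,237),56),"inner",onz(S,sl(530,243),56))
print("blue outer",onz(D,dl(117,328),56),"inner",onz(D,dl(172,316),56))
# flange circle fit rough
import itertools
for nm,d,c in [("scene",S,sl),("side",D,dl)]:
    pass
print("scene L/R/bot", [onz(S,sl(x,y),55) for x,y in [(110,290),(582,260),(330,480)]])
print("side L/R/bot", [onz(D,dl(x,y),55) for x,y in [(97,280),(552,285),(325,418)]])
E
```

```text
finial (array([ 614.3 , -149.47,  162.1 ]), [np.float64(1.0155094540856493), np.float64(0.9314956079214518)]) [ 612.94 -148.32  164.  ] [ 615.81 -155.15  164.  ]
burn top (z155) [533.61 299.72 155.  ] [536.85 289.19 155.  ] (array([535.03, 299.23, 152.87]), [np.float64(1.1271369576250743), np.float64(0.7204578300006257)])
collar [539.41 302.1   60.  ]
brush base [546.55 252.72  60.  ]
file base [529.73 354.22  60.  ]
block top corner [515.58 212.7   60.  ]
block top corner [486.78 380.42  60.  ]
block top corner [554.23 389.82  60.  ]
block top corner [585.16 221.84  60.  ]
side corner [489.99 363.7   60.  ]
side corner [563.75 366.24  60.  ]
side corner [583.36 215.97  60.  ]
side corner [510.47 214.3   60.  ]
yellow outer [576.45 -58.41  56.  ] inner [584.83 -78.15  56.  ]
blue outer [ 526.47 -190.62   56.  ] inner [ 550.02 -183.07   56.  ]
scene L/R/bot [array([ 651.98, -242.34,   55.  ]), array([586.85, -54.4 ,  55.  ]), array([ 712.51, -120.96,   55.  ])]
side L/R/bot [array([ 517.88, -154.14,   55.  ]), array([ 716.26, -165.64,   55.  ]), array([ 609.92, -252.6 ,   55.  ])]
```

{"fn": "jog_arm", "kwargs": {"deltas": [[0.02,0.04,0.015,0,0,0,0],[0.02,0.04,0.015,0,0,0,0],[0.02,0.04,0.015,0,0,0,0],[0.02,0.04,0.015,0,0,0,0],[0.02,0.04,0.015,0,0,0,0],[0.02,0.04,0.015,0,0,0,0],[0.02,0.04,0.015,0,0,0,0],[0.02,0.04,0.015,0,0,0,0],[0.02,0.04,0.015,0,0,0,0]]}}

```text
time: 1.05
tcp_pos: [472.7, -236.1, 354.1]
ee_rot: [-2.479, 1.563, 2.676]
wrist_force: [1.1, -0.1, 0.5]
gripper_width: 0.999
```

```bash
cat > snap.py <<'E'
import sys
from plant import robot, optics
from h import *
from scipy.spatial.transform import Rotation as Ro
def snap(n,tag):
    d=optics.get_image(n); cv2.imwrite(f"pics/{tag}.png",d["frame"]); np.savez(f"pics/{tag}.npz",**d); return d
def st(full=False):
    s=robot.get_state(); R=Ro.from_euler("xyz",s["ee_rot"]).as_matrix()
    print("t",round(s["time"],2),"tcp",s["tcp_pos"],"F",s["wrist_force"],"w",round(s["gripper_width"],3)); print("x",R[:,0],"z",R[:,2],"q",np.array(s["joints"]))
    return s,R
E
python3 - <<'E'
from snap import *
st(); snap("wrist","w1")
E
```

```text
t 1.05 tcp [ 472.73 -236.09  354.07] F [ 1.13 -0.07  0.48] w 0.999
x [-0.01  0.   -1.  ] z [ 0.43 -0.9  -0.01] q [ 0.48  0.1  -0.15  1.74  0.01  1.31 -0.8 ]
```

View pics/w1.png

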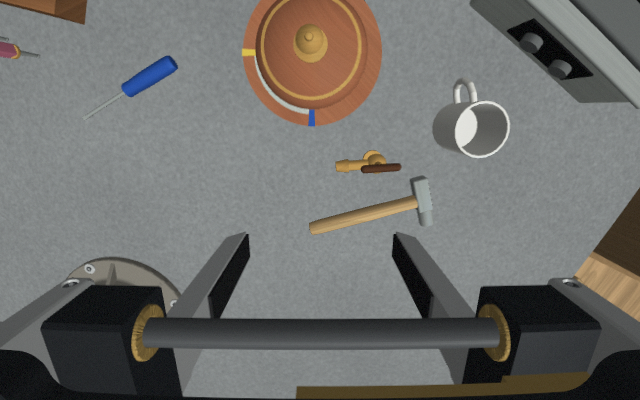

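Run:
```python
from h import *
d=load("pics/w1.npz"); im=d["frame"]; 
hsv=cv2.cvtColor(im,cv2.COLOR_BGR2HSV)
roi=np.zeros(im.shape[:2],bool); roi[0:140,225:400]=1
m=((hsv[...,1]>90)&roi).astype(np.uint8)
n,l,s,c=cv2.connectedComponentsWithStats(m); k=1+np.argmax(s[1:,4]); print(s[k])
cn=max(cv2.findContours((l==k).astype(np.uint8),0,1)[0],key=len)[:,0].astype(float)
cn=cn[cn[:,1]>2]
P=np.array([onz(d,p,56) for p in cn])[:,:2]
f=lambda q:np.hypot(P[:,0]-q[0],P[:,1]-q[1])-q[2]
r=least_squares(f,[615,-150,100],loss="soft_l1"); print(r.x,np.abs(r.fun).mean())
f=lambda q:np.hypot(P[:,0]-q[0],P[:,1]-q[1])-100
r2=least_squares(f,[615,-150],loss="soft_l1"); print(r2.x)
C=r2.x
print("finial",onz(d,(309,36),164))
cv2.imwrite("pics/w1c.png",cv2.resize(im[0:135,225:400],None,fx=4.4,fy=4.4,interpolation=cv2.INTER_CUBIC))
for nm,mk in [("yellow",(hsv[...,0]>22)&(hsv[...,0]<34)&(hsv[...,1]>180)&(hsv[...,2]>150)),("blue",(hsv[...,0]>105)&(hsv[...,0]<130)&(hsv[...,1]>150))]:
    y,x=np.nonzero(mk&roi)
    Q=np.array([onz(d,(a,b),56) for a,b in zip(x,y)])[:,:2]-C
    R=np.hypot(*Q.T);g=(R>80)&(R<102)
    az=np.degrees(np.arctan2(Q[g,1],Q[g,0]))%360
    print(nm,g.sum(),az.mean(),az.min(),az.max())
mk=(hsv[...,1]<70)&roi
y,x=np.nonzero(mk); Q=np.array([onz(d,(a,b),58.) for a,b in zip(x,y)])[:,:2]-C
R=np.hypot(*Q.T);g=(R>60)&(R<82);az=np.degrees(np.arctan2(Q[g,1],Q[g,0]))%360
print("bead",np.percentile(az,[0,2,50,98,100]),R[g].min(),R[g].max())
```

```text
[  242     0   140   127 14219]
[ 615.84 -152.04   98.59] 0.4381405495761985
[ 617.05 -151.37]
finial [ 615.5  -152.97  164.  ]Traceback (most recent call last):
  File "<stdin>", line 19, in <module>
IndexError: too many indices for array: array is 1-dimensional, but 2 were indexed
```

View pics/w1c.png

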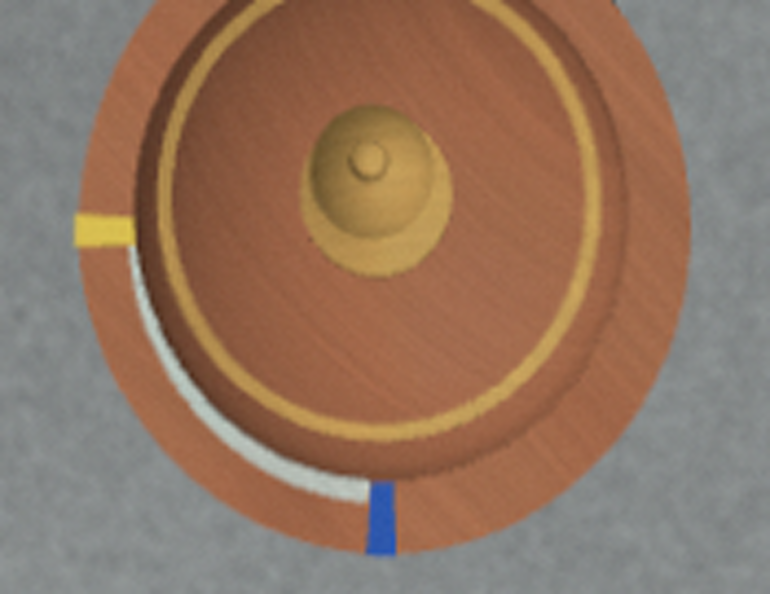

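Run:
```python
from h import *
d=load("pics/w1.npz")
for C in ([617.05,-151.37],[615.84,-152.04]):
  for n,p in [("y-out",(77,230)),("y-in",(131,231)),("y-bead edge",(131,246)),("b-out",(380,553)),("b-in",(382,485)),("b-bead",(369,492)),("mid",(225,435))]:
    z=57
    q=onz(d,(225+p[0]/4.4,p[1]/4.4),z)[:2]-C
    print(n,np.hypot(*q),np.degrees(np.arctan2(q[1],q[0]))%360)
```

```text
y-out 98.93933962823151 114.45768472936031
y-in 81.31005127305508 114.62094260070323
y-bead edge 81.61057068606647 117.80685827785534
b-out 101.38146373021758 204.67826686318753
b-in 78.91707436367369 205.0936466038764
b-bead 81.3424956905465 201.98662509330262
mid 82.01930164790656 165.12885706084649
y-out 99.05784976241493 113.66014089286301
y-in 81.42671553931514 113.65047898335989
y-bead edge 81.6504571296738 116.83645528572731
b-out 100.0022907636912 204.61890721326085
b-in 77.53718937317467 205.02447918272227
b-bead 79.96983306211379 201.86607242684403
mid 81.02744756452032 164.45135346572422
```

{"fn": "jog_arm", "kwargs": {"deltas": [[0.002,0.044,0,0,0,-1.5,100],[0.002,0.044,0,0,0,-1.5,100],[0.002,0.044,0,0,0,-1.5,120],[0.002,0.044,0,0,0,-1.5,140],[0.002,0.044,0,0,0,-1.5,140],[0.002,0.044,0,0,0,-1.5,140],[0.002,0.044,0,0,0,-1.5,140],[0.002,0.044,0,0,0,-1.5,140],[0.002,0.044,0,0,0,-1.5,140],[0.002,0.044,0,0,0,-1.5,140],[0.002,0.044,0,0,0,-1.5,140],[0.002,0.02,0,0,0,-1.5,140]], "force": 50}}

```text
time: 2.3
tcp_pos: [497.0, 290.7, 356.8]
ee_rot: [3.119, 1.566, 1.67]
wrist_force: [-1.0, -1.7, -0.8]
gripper_width: 0.451
```

Run:
```python
from snap import *
st(); snap("wrist","w2")
```

```text
t 2.3 tcp [497.   290.67 356.83] F [-1.01 -1.73 -0.77] w 0.451
x [-0.  0. -1.] z [ 0.12 -0.99 -0.  ] q [-0.14  0.22 -0.59  1.62  0.12  1.34 -2.2 ]
```

View pics/w2.png

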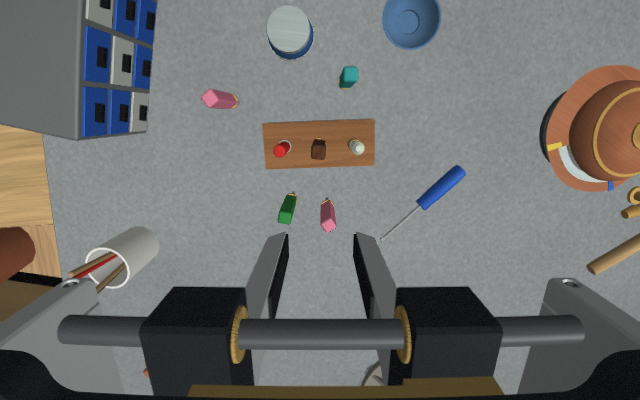

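Run:
```python
from h import *
d=load("pics/w2.npz"); im=d["frame"]
cv2.imwrite("pics/w2c.png",cv2.resize(im[60:240,240:400],None,fx=5,fy=5,interpolation=cv2.INTER_CUBIC)[:,:])
cv2.imwrite("pics/w2d.png",cv2.resize(im[105:180,255:385],None,fx=6,fy=6,interpolation=cv2.INTER_CUBIC))
```

```text
(no output)
```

View pics/w2d.png

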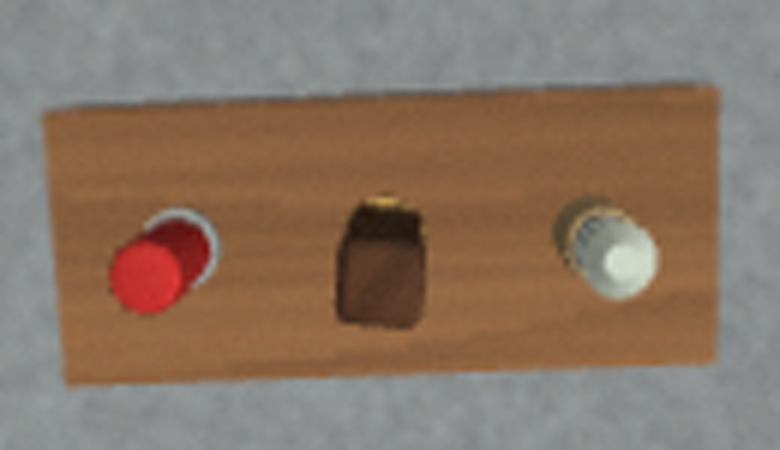

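Run:
```python
from h import *
d=load("pics/w2.npz")
c=lambda x,y:(255+x/6,105+y/6)
K=np.array([onz(d,c(*p),60)[:2] for p in [(43,112),(718,88),(717,362),(66,383)]]);print(K,K.mean(0))
for a,b in [(0,1),(3,2),(1,2),(0,3)]:
    v=K[a]-K[b];print(np.hypot(*v),np.degrees(np.arctan2(v[1],v[0])))
T=[onz(d,c(*p),155)[:2] for p in [(345,240),(424,240),(416,326),(338,322)]];T=np.array(T);print(T,T.mean(0))
for a,b in [(0,1),(3,2),(1,2),(0,3)]:
    v=T[a]-T[b];print(np.hypot(*v),np.degrees(np.arctan2(v[1],v[0])))
```

```text
[[555.28 388.31]
 [581.86 220.99]
 [513.61 209.48]
 [487.15 377.4 ]] [534.48 299.05]
169.42337524797455 99.02312326475474
169.99167253496384 98.95282033990858
69.20958680777784 9.568278688275777
68.99793046461106 9.098135800678003
[[542.43 307.45]
 [544.4  291.54]
 [526.84 290.95]
 [525.68 306.95]] [534.84 299.22]
16.033155508330182 97.06598237869285
16.048042320241894 94.13238864676674
17.573240909719747 1.9425560430474245
16.754793814208217 1.712667020319005
```

{"fn": "jog_arm", "kwargs": {"deltas": [[0.009,0.002,-0.03,-1.0,8.3,0,140],[0.009,0.002,-0.03,-1.0,8.3,0,140],[0.009,0.002,-0.03,-1.0,8.3,0,140],[0.009,0.002,-0.03,0,0,0,140],[0,0,-0.01,0,0,0,140]]}}

```text
time: 2.85
tcp_pos: [533.1, 302.5, 224.8]
ee_rot: [-1.591, 1.122, -3.037]
wrist_force: [-1.2, -0.0, -0.1]
gripper_width: 0.451
```

Run:
```python
from snap import *
s,R=st(); g=s["tcp_pos"]-5*R[:,0]; print("grasp pt",g, "need", np.array([534.6,299.1,110])-g)
```

```text
t 2.85 tcp [533.12 302.48 224.78] F [-1.16 -0.01 -0.11] w 0.451
x [-0.43 -0.05 -0.9 ] z [ 0.12 -0.99 -0.01] q [-0.18  0.64 -0.54  1.4   0.07  1.57 -2.15]
grasp pt [535.28 302.71 229.29] need [  -0.68   -3.61 -119.29]
```

{"fn": "jog_arm", "kwargs": {"deltas": [[0,-0.0035,-0.025,0,0,0,140],[0,0,-0.03,0,0,0,140],[0,0,-0.025,0,0,0,140],[0,0,-0.02,0,0,0,140],[0,0,-0.01,0,0,0,140]]}}

```text
time: 3.35
tcp_pos: [532.2, 297.9, 115.3]
ee_rot: [-1.594, 1.128, -3.039]
wrist_force: [-0.2, 1.0, -0.0]
gripper_width: 0.453
```

Run:
```python
from snap import *
s,R=st(); g=s["tcp_pos"]-5*R[:,0]; print("grasp pt",g, "need", np.array([534.6,299.1,110])-g)
snap("wrist","w3")
```

```text
t 3.35 tcp [532.24 297.86 115.26] F [-0.17  0.99 -0.05] w 0.453
x [-0.43 -0.04 -0.9 ] z [ 0.12 -0.99 -0.01] q [-0.18  0.73 -0.52  1.49  0.11  1.39 -2.14]
grasp pt [534.37 298.08 119.78] need [ 0.23  1.02 -9.78]
```

View pics/w3.png

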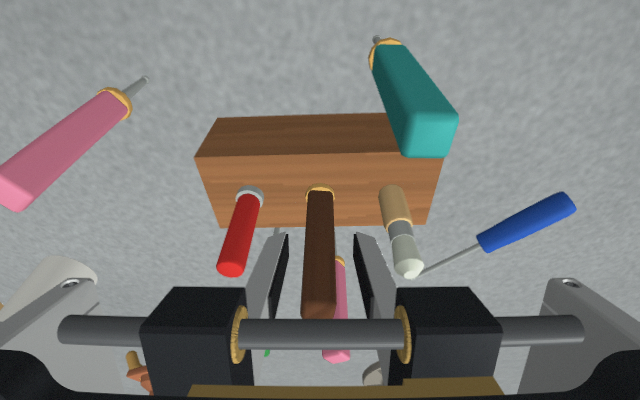

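{"fn": "jog_arm", "kwargs": {"deltas": [[0,0.001,-0.01,0,0,0,140],[0,0,0,0,0,0,255],[0,0,0,0,0,0,255],[0,0,0,0,0,0,255],[0,0,0,0,0,0,255],[0,0,0,0,0,0,255]], "force": 50}}

```text
time: 4.0
tcp_pos: [533.4, 299.7, 108.7]
ee_rot: [-1.598, 1.134, -3.043]
wrist_force: [0.4, 0.1, -0.5]
gripper_width: 0.188
```

Run:
```python
from snap import *
s,R=st(); g=s["tcp_pos"]-5*R[:,0]; print("grasp pt",g, "need", np.array([534.6,299.1,110])-g)
```

```text
t 4.0 tcp [533.43 299.7  108.72] F [ 0.38  0.13 -0.54] w 0.188
x [-0.42 -0.04 -0.91] z [ 0.12 -0.99 -0.01] q [-0.18  0.73 -0.52  1.49  0.12  1.37 -2.14]
grasp pt [535.54 299.91 113.25] need [-0.94 -0.81 -3.25]
```

{"fn": "jog_arm", "kwargs": {"deltas": [[0,0,0.01,0,0,0,255],[0,0,0.02,0,0,0,255],[0,0,0.03,0,0,0,255],[0,0,0.03,0,0,0,255],[0,0,0.03,0,0,0,255],[0,0,0.01,0,0,0,255],[0,0,0,0,0,0,255]]}}

```text
time: 4.7
tcp_pos: [532.5, 299.5, 246.9]
ee_rot: [-1.599, 1.134, -3.043]
wrist_force: [-0.1, -0.4, -1.5]
gripper_width: 0.186
```

Run:
```python
from snap import *
s,R=st(); d=snap("wrist","w4"); S=snap("scene","s4"); D=snap("side","d4")
tip=s["tcp_pos"]+R@(np.array([-5.,0,0]))  # grasp
t0=np.array([533.43,299.7,108.72]); off=np.array([534.6,299.1,18])-t0
tipw=s["tcp_pos"]+off; print(tipw)
for n,dd in [("w",d),("s",S),("d",D)]: print(n,proj(dd,[tipw,tipw+[0,0,42],tipw+[0,0,137]]))
```

```text
t 4.7 tcp [532.52 299.49 246.87] F [-0.08 -0.37 -1.52] w 0.186
x [-0.42 -0.04 -0.91] z [ 0.12 -0.99 -0.01] q [-0.17  0.61 -0.55  1.39  0.06  1.59 -2.15]
[533.69 298.89 156.15]
w [[323.2  168.46]
 [322.92 201.6 ]
 [321.82 327.92]]
s [[451.37 198.26]
 [457.02 187.2 ]
 [471.87 158.22]]
d [[310.26 142.08]
 [310.03 130.61]
 [309.48 103.3 ]]
```

View pics/w4.png

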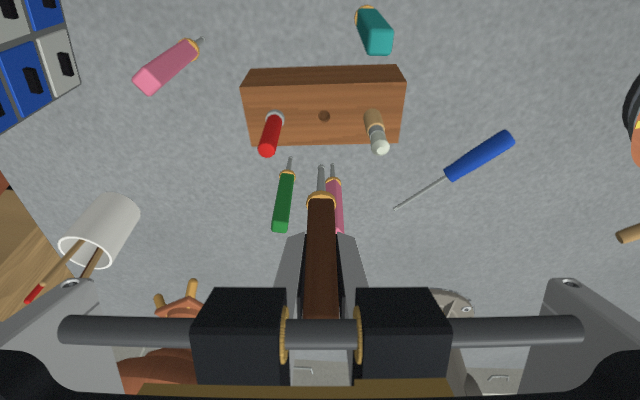

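Run:
```python
from h import *
d=load("pics/w4.npz"); im=d["frame"]
print("hole",proj(d,[[534.5,299.05,60],[534.6,299.1,60]]))
cv2.imwrite("pics/w4c.png",cv2.resize(im[100:230,265:395],None,fx=6,fy=6,interpolation=cv2.INTER_CUBIC)[:590])
```

```text
hole [[323.58 116.58]
 [323.54 116.48]]
```

View pics/w4c.png

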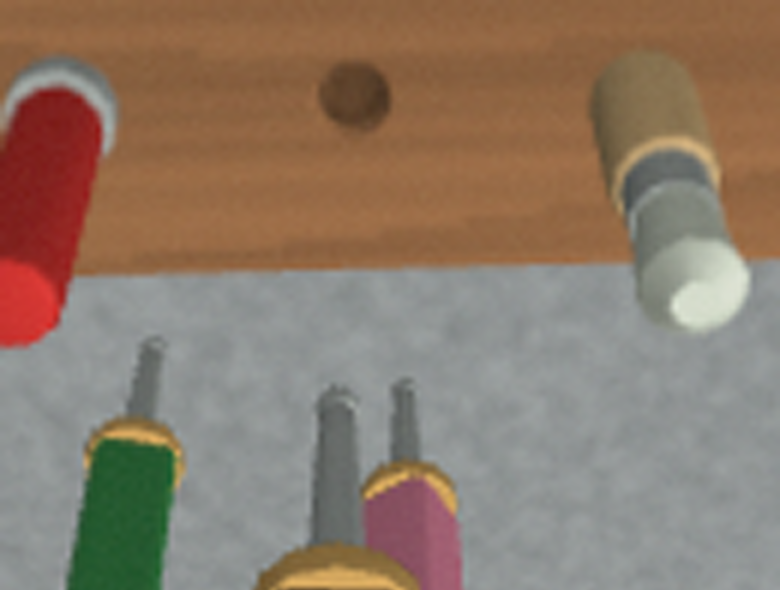

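```bash
cat > geo.py <<'E'
from snap import *
C=np.array([616.,-151.5]); MID=159.5
seam=[np.array([C[0]+70.5*np.cos(a),C[1]+70.5*np.sin(a),60.]) for a in np.radians(MID-38.4+np.arange(8)*10.97)]
E
python3 - <<'E'
from geo import *
s=robot.get_state(); R=Ro.from_euler("xyz",s["ee_rot"]).as_matrix(); tcp=s["tcp_pos"]
d=load("pics/w4.npz")
off=np.array([1.17,-.6,-90.72]); h0=R.T@off
# refine y,z of tip in hand frame so it projects on (321.3,166.3), keeping 92 length direction
f=lambda q: proj(d,[tcp+R@(h0+R.T@np.array([q[0],q[1],0]))])[0]-[321.3,166.3]
r=least_squares(f,[0,0]); print("world shift",r.x)
tip_h=h0+R.T@np.array([r.x[0],r.x[1],0]); 
tip_h_half=h0+R.T@np.array([r.x[0],r.x[1],0])*.6
print(h0,tip_h,tip_h_half)
a=np.radians(MID); ax=np.array([-np.sin(a),np.cos(a),0])
Rf=Ro.from_rotvec(np.radians(40)*ax).as_matrix()@Ro.from_euler("z",-27.5,degrees=True).as_matrix()@R
print("axis",ax,"x_f",Rf[:,0],"z_f",Rf[:,2])
for i in (0,3,7): print(i,seam[i],seam[i]-Rf@tip_h_half)
E
```

```text
world shift [0.93 2.21]
[81.61 39.61  1.7 ] [81.12 40.71 -0.38] [81.31 40.27  0.45]
axis [-0.35 -0.94  0.  ] x_f [ 0.24 -0.08 -0.97] z_f [-0.34 -0.94 -0.01]
0 [579.58 -91.13  60.  ] [523.49 -70.71 128.34]
3 [ 552.63 -120.61   60.  ] [ 496.54 -100.18  128.34]
7 [ 548.91 -173.16   60.  ] [ 492.81 -152.73  128.34]
```

{"fn": "jog_arm", "kwargs": {"deltas": [[0,-0.02,0.02,0,0,-5.5,255],[-0.003,-0.04,0.01,0,0,-5.5,255],[-0.004,-0.042,0,0,0,-5.5,255],[-0.004,-0.042,0,0,0,-5.5,255],[-0.004,-0.042,0,0,0,-5.5,255],[-0.004,-0.042,0,0,0,0,255],[-0.004,-0.042,0,0,0,0,255],[-0.004,-0.042,0,0,0,0,255],[0,-0.01,0,-2.8,-7.5,0,255],[0,0,0,-2.8,-7.5,0,255],[0,0,0,-2.8,-7.5,0,255]]}}

```text
time: 5.95
tcp_pos: [495.8, -39.6, 255.9]
ee_rot: [-1.83, 1.529, 2.505]
wrist_force: [-0.3, 0.5, -0.6]
gripper_width: 0.183
```

```bash
cat >> geo.py <<'E'
tip_h=np.array([81.2,40.5,0.]); ax_h=None
def tipstat(target=None,ax_h0=np.array([-.906,-.42,0])):
    s,R=st(); tip=s["tcp_pos"]+R@tip_h
    axs=R@(-(tip_h-np.array([-7.7,0,0]))); axs/=np.linalg.norm(axs)
    lean=np.degrees(np.arccos(axs[2])); az=np.degrees(np.arctan2(axs[1],axs[0]))%360
    q=tip[:2]-C; print("tip",tip,"lean %.1f az %.1f"%(lean,az),"r %.2f theta %.2f"%(np.hypot(*q),np.degrees(np.arctan2(q[1],q[0]))%360))
    if target is not None: print("need",np.array(target)-tip)
    return s,R,tip
E
python3 - <<'E'
from geo import *
tipstat(seam[0])
E
```

```text
t 5.95 tcp [495.82 -39.61 255.93] F [-0.26  0.47 -0.6 ] w 0.183
x [-0.03  0.02 -1.  ] z [-0.37 -0.93 -0.01] q [ 0.32  0.15 -0.39  1.91  0.03  1.13 -2.03]
tip [530.74 -52.51 173.18] lean 22.2 az 159.9 r 130.65 theta 130.74
need [  48.84  -38.62 -113.18]
```

{"fn": "jog_arm", "kwargs": {"deltas": [[0,-0.01,-0.02,-2.9,-7.6,0,255],[0,-0.01,-0.02,-2.9,-7.6,0,255],[0,0,0,0,0,0,255]]}}

```text
time: 6.25
tcp_pos: [490.9, -60.1, 211.6]
ee_rot: [1.623, 1.314, -0.321]
wrist_force: [-1.2, -0.2, -0.9]
gripper_width: 0.189
```

```bash
sed -i 's/axs=R@(-(tip_h.*/axs=R@ax_h0; axs\/=np.linalg.norm(axs)/' geo.py; grep -n axs geo.py
python3 - <<'E'
from geo import *
a=np.radians(121.1); u=np.array([np.cos(a),np.sin(a),0])
tipstat(seam[0]+25*u+[0,0,25]); print(u)
E
```

```text
7:    axs=R@ax_h0; axs/=np.linalg.norm(axs)
8:    lean=np.degrees(np.arccos(axs[2])); az=np.degrees(np.arctan2(axs[1],axs[0]))%360
t 6.25 tcp [490.93 -60.15 211.56] F [-1.15 -0.18 -0.91] w 0.189
x [ 0.24 -0.08 -0.97] z [-0.36 -0.93 -0.01] q [ 0.32  0.02 -0.4   2.17  0.16  0.72 -2.13]
tip [546.93 -80.98 143.27] lean 39.5 az 159.6 r 98.71 theta 134.40
need [ 19.74  11.25 -58.27]
[-0.52  0.86  0.  ]
```

{"fn": "jog_arm", "kwargs": {"deltas": [[0.007,0.004,-0.015,0,0,0,255],[0.007,0.004,-0.02,0,0,0,255],[0.006,0.003,-0.015,0,0,0,255],[0,0,-0.005,0,0,0,255],[0,0,0,0,0,0,255]]}}

```text
time: 6.75
tcp_pos: [508.3, -49.4, 151.7]
ee_rot: [1.611, 1.325, -0.333]
wrist_force: [0.3, 0.2, -1.3]
gripper_width: 0.189
```

Run:
```python
from geo import *
a=np.radians(121.1); u=np.array([np.cos(a),np.sin(a),0])
tipstat(seam[0]); d=snap("wrist","w5"); D=snap("side","d5"); S=snap("scene","s5")
s=robot.get_state();R=Ro.from_euler("xyz",s["ee_rot"]).as_matrix()
print(proj(d,[s["tcp_pos"]+R@tip_h,*seam]))
im=d["frame"].copy()
for p in proj(d,[s["tcp_pos"]+R@tip_h,*seam]): cv2.circle(im,tuple(int(round(v*1)) for v in p),1,(0,255,0),-1)
cv2.imwrite("pics/w5o.png",im)
```

```text
t 6.75 tcp [508.34 -49.45 151.69] F [ 0.34  0.19 -1.35] w 0.189
x [ 0.23 -0.08 -0.97] z [-0.36 -0.93 -0.01] q [ 0.27  0.14 -0.4   2.19  0.29  0.61 -2.28]
tip [563.58 -70.3   82.79] lean 39.0 az 159.4 r 96.65 theta 122.85
need [ 16.01 -20.83 -22.79]
[[321.46 165.71]
 [336.86 144.1 ]
 [349.43 152.03]
 [363.24 157.41]
 [377.81 160.07]
 [392.6  159.9 ]
 [407.06 156.91]
 [420.67 151.23]
 [432.94 143.06]]
```

View pics/w5o.png

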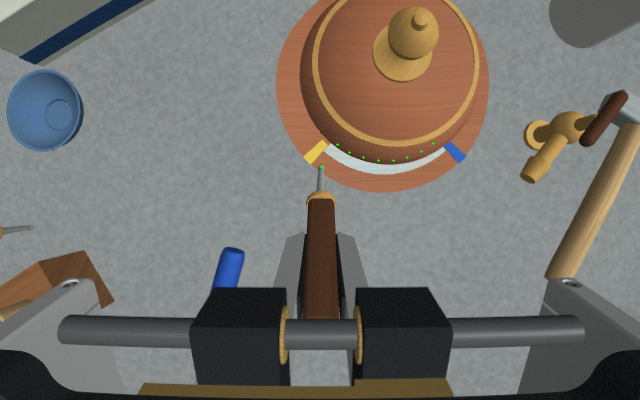

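View pics/s5.png

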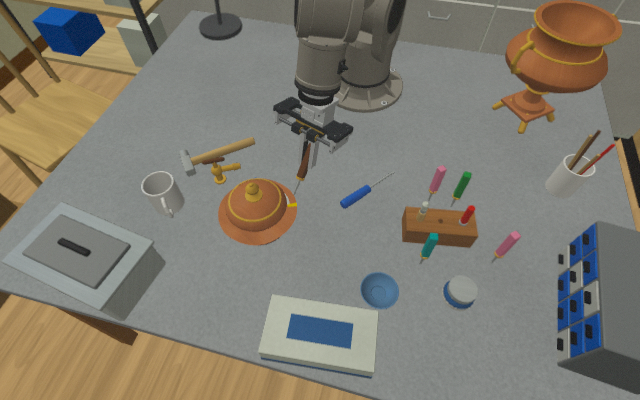

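Run:
```python
from geo import *
d=load("pics/w5.npz"); R=cv2.Rodrigues(d["rvec"].astype(float))[0]; cam=-R.T@d["tvec"].ravel(); q=cam[:2]-C;print(cam,np.hypot(*q),np.degrees(np.arctan2(q[1],q[0])))
x0,y0,f=270,70,4
im=cv2.resize(d["frame"][y0:y0+140,x0:x0+200],None,fx=f,fy=f,interpolation=cv2.INTER_CUBIC)
cl=im.copy()
A=np.radians(np.arange(90,230,2))
for r,z,col in [(70,56,(0,255,0)),(80,56,(255,255,0)),(76,78,(0,0,255)),(100,56,(255,0,255))]:
    P=proj(d,[[C[0]+r*np.cos(a),C[1]+r*np.sin(a),z] for a in A])
    for p in P: cv2.circle(im,(int((p[0]-x0+.5)*f),int((p[1]-y0+.5)*f)),1,col,-1)
cv2.imwrite("pics/w5z.png",im); cv2.imwrite("pics/w5y.png",cl)
```

```text
[545.57 -64.7  332.  ] 111.77503711527434 129.05710924046573
```

View pics/w5z.png

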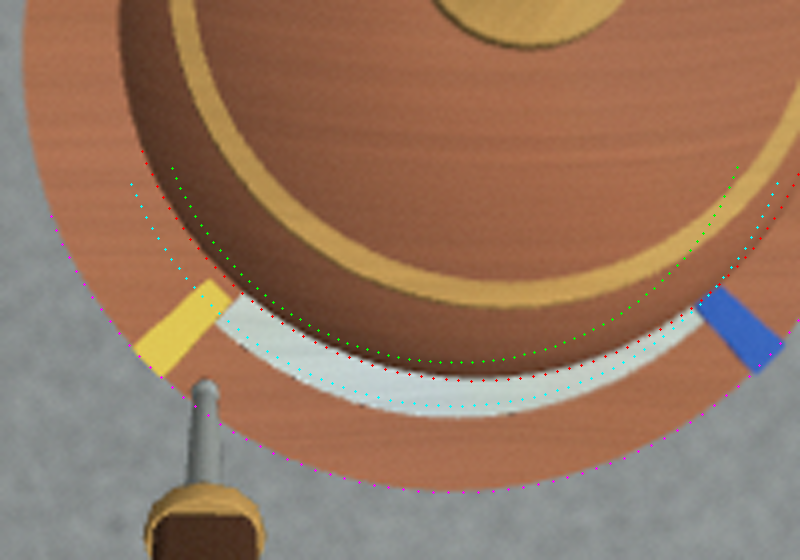

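View pics/w5y.png

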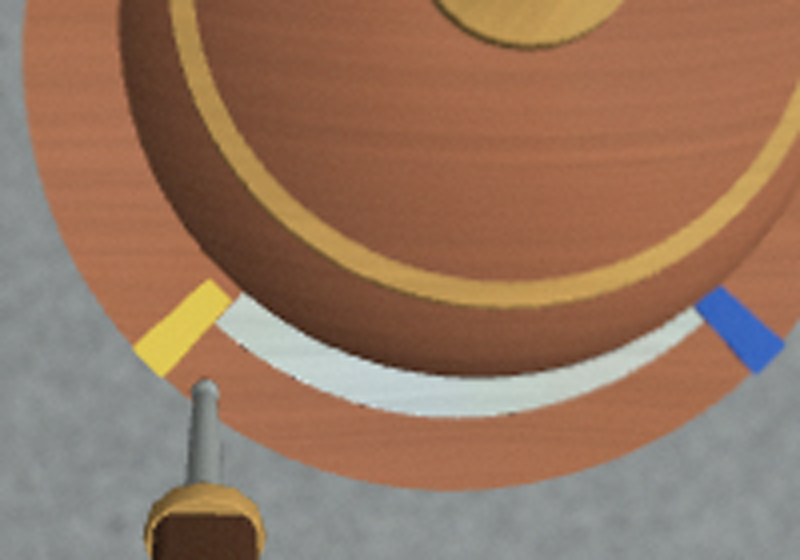

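{"fn": "jog_arm", "kwargs": {"deltas": [[0.004,-0.005,-0.006,0,0,0,255],[0.004,-0.005,-0.006,0,0,0,255],[0.004,-0.005,-0.005,0,0,0,255],[0,0,0,0,0,0,255],[0,0,0,0,0,0,255]]}}

```text
time: 7.4
tcp_pos: [522.8, -67.1, 136.3]
ee_rot: [1.614, 1.319, -0.333]
wrist_force: [-0.1, 0.4, -0.9]
gripper_width: 0.188
```

Run:
```python
from geo import *
tipstat(seam[0])
for _ in range(3): print(robot.get_state()["wrist_force"],robot.get_state()["tcp_pos"])
```

```text
t 7.4 tcp [522.79 -67.12 136.32] F [-0.08  0.38 -0.88] w 0.188
x [ 0.24 -0.08 -0.97] z [-0.37 -0.93 -0.01] q [ 0.29  0.19 -0.38  2.18  0.32  0.57 -2.27]
tip [578.36 -88.16  67.74] lean 39.3 az 159.3 r 73.68 theta 120.72
need [ 1.22 -2.98 -7.74]
[-0.08  0.38 -0.88] [522.79 -67.12 136.32]
[-0.08  0.38 -0.88] [522.79 -67.12 136.32]
[-0.08  0.38 -0.88] [522.79 -67.12 136.32]
```

{"fn": "jog_arm", "kwargs": {"deltas": [[0,0,-0.0015,0,0,0,255],[0,0,-0.0015,0,0,0,255],[0,0,-0.0015,0,0,0,255],[0,0,0,0,0,0,255]]}}

```text
time: 7.8
tcp_pos: [522.7, -66.8, 131.7]
ee_rot: [1.614, 1.319, -0.332]
wrist_force: [0.1, -0.9, -0.8]
gripper_width: 0.191
```

Run:
```python
from geo import *
tipstat(seam[0])
```

```text
t 7.8 tcp [522.72 -66.8  131.7 ] F [ 0.09 -0.94 -0.81] w 0.191
x [ 0.24 -0.08 -0.97] z [-0.37 -0.93 -0.01] q [ 0.28  0.2  -0.38  2.19  0.33  0.56 -2.28]
tip [578.31 -87.82  63.14] lean 39.3 az 159.3 r 74.00 theta 120.62
need [ 1.27 -3.32 -3.14]
```

{"fn": "jog_arm", "kwargs": {"deltas": [[0.0005,-0.0009,-0.0005,0,0,0,255],[0.0005,-0.0009,-0.0005,0,0,0,255],[0.0005,-0.0009,-0.0005,0,0,0,255]]}}

```text
time: 8.1
tcp_pos: [524.4, -69.4, 130.3]
ee_rot: [1.614, 1.319, -0.331]
wrist_force: [0.4, -0.0, -0.1]
gripper_width: 0.185
```

{"fn": "jog_arm", "kwargs": {"deltas": [[0.0004,-0.0007,-0.0004,0,0,0,255],[0.0004,-0.0007,-0.0004,0,0,0,255]]}}

```text
time: 8.3
tcp_pos: [525.3, -71.0, 129.5]
ee_rot: [1.614, 1.319, -0.331]
wrist_force: [-1.6, 2.0, 0.2]
gripper_width: 0.189
```

Run:
```python
from geo import *
tipstat(seam[0])
```

```text
t 8.3 tcp [525.26 -70.99 129.48] F [-1.58  1.96  0.21] w 0.189
x [ 0.24 -0.08 -0.97] z [-0.36 -0.93 -0.01] q [ 0.29  0.21 -0.37  2.18  0.33  0.56 -2.28]
tip [580.89 -91.99  60.94] lean 39.3 az 159.4 r 69.09 theta 120.54
need [-1.31  0.86 -0.94]
```

{"fn": "jog_arm", "kwargs": {"deltas": [[0.0002,-0.0003,-0.0002,0,0,0,255],[0.0002,-0.0003,-0.0002,0,0,0,255]]}}

```text
time: 8.5
tcp_pos: [525.6, -71.1, 129.1]
ee_rot: [1.616, 1.319, -0.329]
wrist_force: [-3.3, 4.0, 2.5]
gripper_width: 0.187
```

{"fn": "jog_arm", "kwargs": {"deltas": [[0.0002,-0.0003,-0.0002,0,0,0,255],[0.0002,-0.0003,-0.0002,0,0,0,255]]}}

```text
time: 8.7
tcp_pos: [526.0, -71.0, 128.7]
ee_rot: [1.617, 1.319, -0.327]
wrist_force: [-3.4, 4.7, 2.2]
gripper_width: 0.188
```

{"fn": "jog_arm", "kwargs": {"deltas": [[-0.0018,-0.0013,-0.0001,0,0,0,255],[-0.0018,-0.0013,-0.0001,0,0,0,255],[-0.0018,-0.0013,-0.0001,0,0,0,255]]}}

```text
time: 9.0
tcp_pos: [521.6, -73.8, 128.9]
ee_rot: [1.624, 1.317, -0.318]
wrist_force: [-0.8, 7.7, 3.3]
gripper_width: 0.188
```

Run:
```python
from geo import *
tipstat(seam[1])
```

```text
t 9.0 tcp [521.6  -73.82 128.85] F [-0.77  7.74  3.25] w 0.188
x [ 0.24 -0.08 -0.97] z [-0.36 -0.93 -0.01] q [ 0.3   0.2  -0.37  2.19  0.32  0.55 -2.26]
tip [577.45 -94.5   60.39] lean 39.4 az 159.7 r 68.81 theta 124.07
need [-8.68 -4.67 -0.39]
```

{"fn": "jog_arm", "kwargs": {"deltas": [[-0.0018,-0.0012,0,0,0,0,255],[-0.0018,-0.0013,0,0,0,0,255],[-0.0018,-0.0013,0,0,0,0,255]]}}

```text
time: 9.3
tcp_pos: [516.1, -77.9, 129.1]
ee_rot: [1.625, 1.316, -0.317]
wrist_force: [-0.2, 0.2, 1.8]
gripper_width: 0.19
```

Run:
```python
from geo import *
tipstat(seam[1])
```

```text
t 9.3 tcp [516.1  -77.92 129.13] F [-0.18  0.22  1.79] w 0.19
x [ 0.24 -0.08 -0.97] z [-0.36 -0.93 -0.01] q [ 0.31  0.19 -0.37  2.2   0.31  0.54 -2.24]
tip [572.02 -98.59  60.73] lean 39.4 az 159.8 r 68.80 theta 129.73
need [-3.26 -0.58 -0.73]
```

{"fn": "jog_arm", "kwargs": {"deltas": [[-0.001,-0.0013,0,0,0,0,255],[-0.001,-0.0013,0,0,0,0,255]]}}

```text
time: 9.5
tcp_pos: [513.9, -80.1, 129.3]
ee_rot: [1.628, 1.316, -0.314]
wrist_force: [-2.4, 6.4, 3.5]
gripper_width: 0.191
```

```bash
cat >> geo.py <<'E'
def q(i):
    s=robot.get_state(); R=Ro.from_euler("xyz",s["ee_rot"]).as_matrix(); tip=s["tcp_pos"]+R@tip_h
    v=tip[:2]-C; th=np.arctan2(v[1],v[0]); u=np.array([np.cos(th),np.sin(th)]); t=np.array([-u[1],u[0]])
    F=s["wrist_force"]+[0,0,.8]; a=R@np.array([-.906,-.42,0])
    print("t %.2f r %.2f th %.2f z %.2f lean %.1f | Frad %.1f Ftan %.1f Fz %.1f |d%d %.1f need "%(s["time"],np.hypot(*v),np.degrees(th)%360,tip[2],np.degrees(np.arccos(a[2])),F[:2]@u,F[:2]@t,F[2],i,np.linalg.norm(tip-seam[i])),seam[i]-tip,"rot",s["ee_rot"], "in",-u,"tan",t)
E
python3 -c "
from geo import *
q(1)"
```

```text
t 9.50 r 68.64 th 132.23 z 60.87 lean 39.5 | Frad 6.4 Ftan -2.5 Fz 4.3 |d1 2.1 need  [-1.1   1.51 -0.87] rot [ 1.63  1.32 -0.31] in [ 0.67 -0.74] tan [-0.74 -0.67]
```

{"fn": "jog_arm", "kwargs": {"deltas": [[0.0001,-0.0001,0,0,0,0,255],[0,0,0,0,0,0,255]]}}

```text
time: 9.7
tcp_pos: [512.8, -80.6, 129.0]
ee_rot: [1.625, 1.318, -0.318]
wrist_force: [-2.4, 3.5, 3.1]
gripper_width: 0.188
```

{"fn": "jog_arm", "kwargs": {"deltas": [[-0.0013,-0.0015,0,0,0,0,255],[-0.0012,-0.0015,0,0,0,0,255]]}}

```text
time: 9.9
tcp_pos: [510.0, -83.7, 128.9]
ee_rot: [1.625, 1.318, -0.317]
wrist_force: [-2.8, 3.9, 1.6]
gripper_width: 0.19
```

```bash
python3 -c "
from geo import *
q(2)"
```

```text
t 9.90 r 68.91 th 136.77 z 60.44 lean 39.4 | Frad 4.7 Ftan -0.9 Fz 2.4 |d2 7.8 need  [-6.13 -4.81 -0.44] rot [ 1.62  1.32 -0.32] in [ 0.73 -0.68] tan [-0.68 -0.73]
```

{"fn": "jog_arm", "kwargs": {"deltas": [[-0.0011,-0.0015,0,0,0,0,255],[-0.001,-0.0015,0,0,0,0,255],[-0.0009,-0.0015,0,0,0,0,255]]}}

```text
time: 10.2
tcp_pos: [506.1, -88.8, 128.7]
ee_rot: [1.624, 1.319, -0.319]
wrist_force: [-1.8, 2.8, 0.5]
gripper_width: 0.189
```

```bash
python3 -c "
from geo import *
q(2)"
```

```text
t 10.20 r 68.53 th 142.13 z 60.13 lean 39.4 | Frad 3.1 Ftan -1.1 Fz 1.3 |d2 2.3 need  [-2.23  0.32 -0.13] rot [ 1.62  1.32 -0.32] in [ 0.79 -0.61] tan [-0.61 -0.79]
```

{"fn": "jog_arm", "kwargs": {"deltas": [[-0.0003,-0.001,-0.0001,0,0,0,255],[-0.0003,-0.001,-0.0001,0,0,0,255]]}}

```text
time: 10.4
tcp_pos: [504.9, -90.9, 128.2]
ee_rot: [1.623, 1.32, -0.319]
wrist_force: [-5.0, 4.2, 5.3]
gripper_width: 0.187
```

```bash
python3 -c "
from geo import *
q(2)"
```

```text
t 10.40 r 68.36 th 144.19 z 59.63 lean 39.3 | Frad 6.5 Ftan -0.5 Fz 6.1 |d2 2.6 need  [-0.89  2.39  0.37] rot [ 1.62  1.32 -0.32] in [ 0.81 -0.59] tan [-0.59 -0.81]
```

Point 3 pressed well. Onwards to point 4 (θ≈154).

{"fn": "jog_arm", "kwargs": {"deltas": [[-0.001,-0.0014,0,0,0,0,255],[-0.0009,-0.0014,0,0,0,0,255],[-0.0008,-0.0015,0,0,0,0,255]]}}

```text
time: 10.7
tcp_pos: [502.0, -95.1, 128.2]
ee_rot: [1.624, 1.32, -0.318]
wrist_force: [-2.4, 2.3, 1.3]
gripper_width: 0.186
```

```bash
python3 -c "
from geo import *
q(3)"
```

```text
t 10.70 r 68.44 th 148.46 z 59.57 lean 39.3 | Frad 3.2 Ftan -0.7 Fz 2.1 |d3 7.0 need  [-5.04 -4.9   0.43] rot [ 1.62  1.32 -0.32] in [ 0.85 -0.52] tan [-0.52 -0.85]
```

{"fn": "jog_arm", "kwargs": {"deltas": [[-0.0008,-0.0016,0,0,0,0,255],[-0.0006,-0.0016,-0.0001,0,0,0,255],[-0.0005,-0.0016,0,0,0,0,255]]}}

```text
time: 11.0
tcp_pos: [499.3, -100.5, 127.7]
ee_rot: [1.622, 1.321, -0.32]
wrist_force: [-4.6, 4.9, 4.8]
gripper_width: 0.187
```

```bash
python3 -c "
from geo import *
q(3)"
```

```text
t 11.00 r 68.29 th 153.55 z 59.02 lean 39.3 | Frad 6.3 Ftan -2.3 Fz 5.6 |d3 2.5 need  [-2.23  0.48  0.98] rot [ 1.62  1.32 -0.32] in [ 0.9  -0.45] tan [-0.45 -0.9 ]
```

{"fn": "jog_arm", "kwargs": {"deltas": [[-0.0003,-0.0009,0,0,0,0,255],[-0.0003,-0.0009,0,0,0,0,255],[-0.0006,-0.0015,0,0,0,0,255]]}}

```text
time: 11.3
tcp_pos: [497.6, -104.3, 127.6]
ee_rot: [1.621, 1.322, -0.322]
wrist_force: [-3.7, 4.0, 1.9]
gripper_width: 0.19
```

```bash
python3 -c "
from geo import *
q(4)"
```

```text
t 11.30 r 68.25 th 157.07 z 58.86 lean 39.2 | Frad 5.0 Ftan -2.3 Fz 2.7 |d4 9.9 need  [-5.24 -8.32  1.14] rot [ 1.62  1.32 -0.32] in [ 0.92 -0.39] tan [-0.39 -0.92]
```

{"fn": "jog_arm", "kwargs": {"deltas": [[-0.0005,-0.0016,0,0,0,0,255],[-0.0005,-0.0017,0,0,0,0,255],[-0.0004,-0.0017,-0.0001,0,0,0,255]]}}

```text
time: 11.6
tcp_pos: [495.9, -109.5, 127.4]
ee_rot: [1.621, 1.322, -0.321]
wrist_force: [-5.1, 5.4, 4.3]
gripper_width: 0.19
```

```bash
python3 -c "
from geo import *
q(4)"
```

```text
t 11.60 r 68.03 th 161.69 z 58.65 lean 39.2 | Frad 6.5 Ftan -3.5 Fz 5.1 |d4 4.9 need  [-3.51 -3.1   1.35] rot [ 1.62  1.32 -0.32] in [ 0.95 -0.31] tan [-0.31 -0.95]
```

{"fn": "jog_arm", "kwargs": {"deltas": [[-0.0004,-0.0014,0,0,0,0,255],[-0.0003,-0.0014,0,0,0,0,255],[-0.0001,-0.0009,0,0,0,0,255]]}}

```text
time: 11.9
tcp_pos: [494.5, -113.4, 127.2]
ee_rot: [1.62, 1.323, -0.322]
wrist_force: [-5.2, 3.0, 4.1]
gripper_width: 0.188
```

```bash
python3 -c "
from geo import *
q(4)"
```

```text
t 11.90 r 68.38 th 165.18 z 58.38 lean 39.1 | Frad 5.8 Ftan -1.6 Fz 4.9 |d4 2.7 need  [-1.99  0.78  1.62] rot [ 1.62  1.32 -0.32] in [ 0.97 -0.26] tan [-0.26 -0.97]
```

{"fn": "jog_arm", "kwargs": {"deltas": [[-0.0002,-0.0009,0,0,0,0,255],[-0.0003,-0.0017,0,0,0,0,255],[-0.0002,-0.0017,0,0,0,0,255],[-0.0002,-0.0017,0,0,0,0,255]]}}

```text
time: 12.3
tcp_pos: [493.0, -119.7, 127.0]
ee_rot: [1.62, 1.324, -0.323]
wrist_force: [-3.7, 1.5, -0.6]
gripper_width: 0.19
```

```bash
python3 -c "
from geo import *
q(5)"
```

```text
t 12.30 r 68.49 th 170.60 z 58.15 lean 39.1 | Frad 3.9 Ftan -0.9 Fz 0.2 |d5 7.0 need  [-2.75 -6.2   1.85] rot [ 1.62  1.32 -0.32] in [ 0.99 -0.16] tan [-0.16 -0.99]
```

{"fn": "jog_arm", "kwargs": {"deltas": [[-0.0001,-0.0017,-0.0001,0,0,0,255],[0,-0.0017,-0.0001,0,0,0,255],[0,-0.0014,0,0,0,0,255]]}}

```text
time: 12.6
tcp_pos: [492.6, -124.3, 126.8]
ee_rot: [1.621, 1.325, -0.321]
wrist_force: [-10.0, 9.9, 10.8]
gripper_width: 0.187
```

```bash
python3 -c "
from geo import *
q(5)"
```

```text
t 12.60 r 68.34 th 174.42 z 57.91 lean 39.1 | Frad 11.0 Ftan -8.9 Fz 11.6 |d5 3.5 need  [-2.3  -1.67  2.09] rot [ 1.62  1.32 -0.32] in [ 1.  -0.1] tan [-0.1 -1. ]
```

{"fn": "jog_arm", "kwargs": {"deltas": [[-0.0003,0.0003,0.0004,0,0,0,255]]}}

```text
time: 12.7
tcp_pos: [492.1, -124.3, 127.1]
ee_rot: [1.62, 1.325, -0.322]
wrist_force: [-3.7, -0.7, 1.0]
gripper_width: 0.189
```

```bash
python3 -c "
from geo import *
q(5)"
```

```text
t 12.70 r 68.94 th 174.46 z 58.19 lean 39.0 | Frad 3.6 Ftan 1.0 Fz 1.8 |d5 3.0 need  [-1.71 -1.68  1.81] rot [ 1.62  1.33 -0.32] in [ 1.  -0.1] tan [-0.1 -1. ]
```

{"fn": "jog_arm", "kwargs": {"deltas": [[0,-0.001,0.0002,0,0,0,255],[0,-0.001,0.0002,0,0,0,255]]}}

```text
time: 12.9
tcp_pos: [491.7, -126.7, 127.4]
ee_rot: [1.618, 1.326, -0.324]
wrist_force: [-3.0, 1.5, 0.7]
gripper_width: 0.188
```

```bash
python3 -c "
from geo import *
q(5)"
```

```text
t 12.90 r 69.16 th 176.48 z 58.43 lean 39.0 | Frad 3.1 Ftan -1.3 Fz 1.5 |d5 2.2 need  [-1.29  0.73  1.57] rot [ 1.62  1.33 -0.32] in [ 1.   -0.06] tan [-0.06 -1.  ]
```

{"fn": "jog_arm", "kwargs": {"deltas": [[0.0001,-0.0008,0.0001,0,0,0,255],[0.0001,-0.0014,0.0001,0,0,0,255]]}}

```text
time: 13.1
tcp_pos: [491.8, -128.8, 127.6]
ee_rot: [1.619, 1.326, -0.323]
wrist_force: [-6.0, 3.4, 3.7]
gripper_width: 0.19
```

```bash
python3 -c "
from geo import *
q(6)"
```

```text
t 13.10 r 68.93 th 178.24 z 58.66 lean 39.0 | Frad 6.1 Ftan -3.2 Fz 4.5 |d6 10.8 need  [ -1.09 -10.61   1.34] rot [ 1.62  1.33 -0.32] in [ 1.   -0.03] tan [-0.03 -1.  ]
```

{"fn": "jog_arm", "kwargs": {"deltas": [[0,-0.0015,0.0001,0,0,0,255],[0.0001,-0.0015,0.0001,0,0,0,255]]}}

```text
time: 13.3
tcp_pos: [491.7, -131.9, 127.7]
ee_rot: [1.619, 1.327, -0.323]
wrist_force: [-2.1, 0.7, 0.0]
gripper_width: 0.19
```

```bash
python3 -c "
from geo import *
q(6)"
```

```text
t 13.30 r 69.07 th 180.79 z 58.72 lean 39.0 | Frad 2.1 Ftan -0.7 Fz 0.8 |d6 7.7 need  [-0.92 -7.55  1.28] rot [ 1.62  1.33 -0.32] in [1.   0.01] tan [ 0.01 -1.  ]
```

{"fn": "jog_arm", "kwargs": {"deltas": [[0.0002,-0.0015,0,0,0,0,255],[0.0002,-0.0015,0,0,0,0,255]]}}

```text
time: 13.5
tcp_pos: [491.9, -134.8, 127.8]
ee_rot: [1.619, 1.327, -0.323]
wrist_force: [-9.9, 6.3, 10.6]
gripper_width: 0.187
```

```bash
python3 -c "
from geo import *
q(6)"
```

```text
t 13.50 r 69.04 th 183.16 z 58.72 lean 38.9 | Frad 9.5 Ftan -6.9 Fz 11.4 |d6 5.0 need  [-1.06 -4.69  1.28] rot [ 1.62  1.33 -0.32] in [1.   0.06] tan [ 0.06 -1.  ]
```

{"fn": "jog_arm", "kwargs": {"deltas": [[-0.0002,0.0001,0.0004,0,0,0,255]]}}

```text
time: 13.6
tcp_pos: [491.5, -134.9, 128.1]
ee_rot: [1.618, 1.328, -0.324]
wrist_force: [-4.7, 0.6, 1.5]
gripper_width: 0.188
```

{"fn": "jog_arm", "kwargs": {"deltas": [[0.0001,-0.0011,0.0002,0,0,0,255]]}}

```text
time: 13.7
tcp_pos: [491.3, -136.1, 128.3]
ee_rot: [1.618, 1.328, -0.324]
wrist_force: [-3.2, 0.3, 0.9]
gripper_width: 0.192
```

```bash
python3 -c "
from geo import *
q(6)"
```

```text
t 13.70 r 69.71 th 184.25 z 59.19 lean 38.9 | Frad 3.1 Ftan -0.6 Fz 1.7 |d6 3.5 need  [-0.47 -3.33  0.81] rot [ 1.62  1.33 -0.32] in [1.   0.07] tan [ 0.07 -1.  ]
```

{"fn": "jog_arm", "kwargs": {"deltas": [[0.0002,-0.0011,0.0001,0,0,0,255],[0.0002,-0.0011,0.0001,0,0,0,255]]}}

```text
time: 13.9
tcp_pos: [491.5, -138.3, 128.5]
ee_rot: [1.618, 1.328, -0.324]
wrist_force: [-8.8, 6.1, 5.1]
gripper_width: 0.19
```

```bash
python3 -c "
from geo import *
q(6)"
```

```text
t 13.90 r 69.79 th 186.00 z 59.35 lean 38.8 | Frad 8.1 Ftan -7.0 Fz 5.9 |d6 1.5 need  [-0.58 -1.2   0.65] rot [ 1.62  1.33 -0.32] in [0.99 0.1 ] tan [ 0.1  -0.99]
```

{"fn": "jog_arm", "kwargs": {"deltas": [[-0.0001,-0.0006,0.0003,0,0,0,255]]}}

```text
time: 14.0
tcp_pos: [491.5, -139.2, 128.9]
ee_rot: [1.617, 1.328, -0.325]
wrist_force: [-4.5, -0.6, 2.1]
gripper_width: 0.186
```

{"fn": "jog_arm", "kwargs": {"deltas": [[0.0001,-0.0008,0.0002,0,0,0,255]]}}

```text
time: 14.1
tcp_pos: [491.5, -140.2, 129.1]
ee_rot: [1.617, 1.328, -0.326]
wrist_force: [-4.4, 1.7, 2.4]
gripper_width: 0.19
```

```bash
python3 -c "
from geo import *
q(7)"
```

```text
t 14.10 r 69.98 th 187.59 z 60.01 lean 38.9 | Frad 4.2 Ftan -2.3 Fz 3.2 |d7 12.6 need  [  2.27 -12.41  -0.01] rot [ 1.62  1.33 -0.33] in [0.99 0.13] tan [ 0.13 -0.99]
```

{"fn": "jog_arm", "kwargs": {"deltas": [[0.0002,-0.0011,0.0002,0,0,0,255],[0.0002,-0.0011,0.0002,0,0,0,255]]}}

```text
time: 14.3
tcp_pos: [491.8, -142.7, 129.4]
ee_rot: [1.616, 1.329, -0.326]
wrist_force: [-3.4, 0.4, 0.7]
gripper_width: 0.189
```

```bash
python3 -c "
from geo import *
q(7)"
```

```text
t 14.30 r 70.12 th 189.68 z 60.28 lean 38.8 | Frad 3.3 Ftan -1.0 Fz 1.5 |d7 10.1 need  [ 2.03 -9.87 -0.28] rot [ 1.62  1.33 -0.33] in [0.99 0.17] tan [ 0.17 -0.99]
```

{"fn": "jog_arm", "kwargs": {"deltas": [[0.0003,-0.0012,0.0001,0,0,0,255],[0.0003,-0.0012,0.0002,0,0,0,255]]}}

```text
time: 14.5
tcp_pos: [492.1, -145.0, 129.5]
ee_rot: [1.616, 1.33, -0.326]
wrist_force: [-6.0, 1.7, 3.0]
gripper_width: 0.19
```

```bash
python3 -c "
from geo import *
q(7)"
```

```text
t 14.50 r 70.37 th 191.53 z 60.34 lean 38.8 | Frad 5.6 Ftan -2.9 Fz 3.8 |d7 7.8 need  [ 1.85 -7.59 -0.34] rot [ 1.62  1.33 -0.33] in [0.98 0.2 ] tan [ 0.2  -0.98]
```

{"fn": "jog_arm", "kwargs": {"deltas": [[0.0003,-0.0012,0.0002,0,0,0,255],[0.0003,-0.0012,0.0002,0,0,0,255]]}}

```text
time: 14.7
tcp_pos: [492.5, -147.4, 129.9]
ee_rot: [1.616, 1.33, -0.326]
wrist_force: [-6.5, 1.6, 4.3]
gripper_width: 0.186
```

```bash
python3 -c "
from geo import *
q(7)"
```

```text
t 14.70 r 70.45 th 193.45 z 60.66 lean 38.8 | Frad 6.0 Ftan -3.1 Fz 5.1 |d7 5.5 need  [ 1.43 -5.27 -0.66] rot [ 1.62  1.33 -0.33] in [0.97 0.23] tan [ 0.23 -0.97]
```

{"fn": "jog_arm", "kwargs": {"deltas": [[0.0003,-0.0011,0.0002,0,0,0,255],[0.0004,-0.0011,0.0002,0,0,0,255]]}}

```text
time: 14.9
tcp_pos: [493.1, -149.7, 130.2]
ee_rot: [1.616, 1.331, -0.326]
wrist_force: [-2.8, 1.2, 2.7]
gripper_width: 0.187
```

```bash
python3 -c "
from geo import *
q(7)"
```

```text
t 14.90 r 70.52 th 195.38 z 60.99 lean 38.7 | Frad 2.4 Ftan -1.9 Fz 3.5 |d7 3.2 need  [ 0.9  -2.95 -0.99] rot [ 1.62  1.33 -0.33] in [0.96 0.27] tan [ 0.27 -0.96]
```

{"fn": "jog_arm", "kwargs": {"deltas": [[0.0005,-0.0009,0.0001,0,0,0,255],[0.0005,-0.0009,0.0001,0,0,0,255]]}}

```text
time: 15.1
tcp_pos: [494.0, -151.8, 130.4]
ee_rot: [1.616, 1.331, -0.327]
wrist_force: [-6.8, 3.2, 3.7]
gripper_width: 0.185
```

```bash
python3 -c "
from geo import *
q(7)"
```

```text
t 15.10 r 70.21 th 197.29 z 61.19 lean 38.7 | Frad 5.6 Ftan -5.0 Fz 4.5 |d7 1.4 need  [-0.05 -0.79 -1.19] rot [ 1.62  1.33 -0.33] in [0.95 0.3 ] tan [ 0.3  -0.95]
```

{"fn": "jog_arm", "kwargs": {"deltas": [[0.0003,-0.0006,0.0001,0,0,0,255],[0.0003,-0.0006,0.0001,0,0,0,255]]}}

```text
time: 15.3
tcp_pos: [494.2, -153.3, 130.5]
ee_rot: [1.614, 1.332, -0.328]
wrist_force: [-5.7, 0.5, 3.0]
gripper_width: 0.189
```

```bash
python3 -c "
from geo import *
q(7)
d=snap('wrist','w6'); cv2.imwrite('pics/w6c.png',cv2.resize(d['frame'][80:220,250:420],None,fx=4.2,fy=4.2,interpolation=cv2.INTER_CUBIC))
q(7)"
```

```text
t 15.30 r 70.55 th 198.48 z 61.19 lean 38.7 | Frad 5.3 Ftan -2.2 Fz 3.8 |d7 1.4 need  [-0.18  0.7  -1.19] rot [ 1.61  1.33 -0.33] in [0.95 0.32] tan [ 0.32 -0.95]
t 15.35 r 70.47 th 198.68 z 61.27 lean 38.7 | Frad 4.4 Ftan 0.2 Fz 3.8 |d7 1.6 need  [-0.33  0.91 -1.27] rot [ 1.61  1.33 -0.33] in [0.95 0.32] tan [ 0.32 -0.95]
```

View pics/w6c.png

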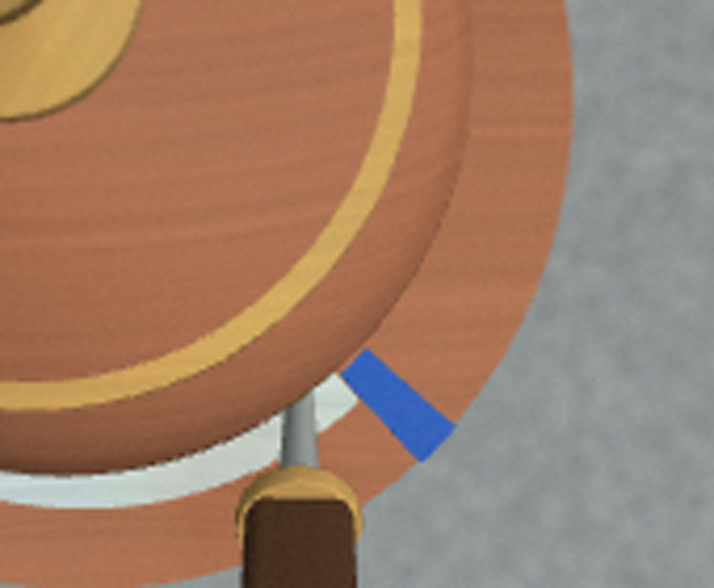

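{"fn": "jog_arm", "kwargs": {"deltas": [[0.0004,-0.0009,0.0001,0,0,0,255],[0.0004,-0.0009,0.0001,0,0,0,255]]}}

```text
time: 15.55
tcp_pos: [494.9, -155.4, 130.7]
ee_rot: [1.614, 1.332, -0.329]
wrist_force: [-6.7, 2.2, 4.7]
gripper_width: 0.189
```

{"fn": "jog_arm", "kwargs": {"deltas": [[0.0002,-0.0003,0,0,0,0,255]]}}

```text
time: 15.65
tcp_pos: [495.1, -155.9, 130.8]
ee_rot: [1.613, 1.332, -0.33]
wrist_force: [-6.1, 0.0, 4.0]
gripper_width: 0.188
```

```bash
python3 -c "
from geo import *
q(7)"
```

```text
t 15.65 r 70.65 th 200.72 z 61.46 lean 38.6 | Frad 5.7 Ftan -2.2 Fz 4.8 |d7 3.8 need  [-1.01  3.34 -1.46] rot [ 1.61  1.33 -0.33] in [0.94 0.35] tan [ 0.35 -0.94]
```

{"fn": "jog_arm", "kwargs": {"deltas": [[-0.002,0,0.002,0,0,0,255],[-0.005,0,0.005,0,0,0,255],[-0.01,0.002,0.012,0,0,0,255],[-0.01,0.005,0.025,0,0,0,255],[0,0.01,0.04,0,0,0,255],[0,0.02,0.03,0,0,0,255],[0,0.03,0.02,0,0,0,255],[0,0.03,0,2.8,7.5,0,255],[0,0.03,0,2.8,7.5,0,255],[0,0.03,0,2.8,7.5,0,255],[0,0.03,0,2.8,7.5,0,255]]}}

```text
time: 16.75
tcp_pos: [464.9, 36.0, 279.9]
ee_rot: [-1.577, 1.253, 2.759]
wrist_force: [0.5, -0.4, -1.9]
gripper_width: 0.192
```

```bash
python3 -c "
from geo import *
tipstat()"
```

```text
t 16.75 tcp [464.95  36.01 279.93] F [ 0.52 -0.41 -1.94] w 0.192
x [-0.29  0.12 -0.95] z [-0.37 -0.93 -0.  ] q [ 0.34  0.25 -0.53  1.78 -0.04  1.41 -2.13]
tip [477.21  31.36 190.15] lean 6.7 az 159.4 r 229.57 theta 127.20
```

{"fn": "jog_arm", "kwargs": {"deltas": [[0.01,0.036,0,2.3,6.3,0,255],[0.01,0.036,0,0,0,7,255],[0.01,0.036,0,0,0,7,255],[0.01,0.036,-0.005,0,0,7,255],[0.01,0.036,-0.005,0,0,6.5,255],[0.01,0.036,-0.005,0,0,0,255],[0.005,0.02,0,0,0,0,255],[0,0,0,0,0,0,255],[0,0,0,0,0,0,255]]}}

```text
time: 17.65
tcp_pos: [533.0, 284.2, 264.4]
ee_rot: [-1.593, 1.126, -3.04]
wrist_force: [1.2, -0.5, -0.7]
gripper_width: 0.189
```

```bash
python3 -c "
from geo import *
s,R,tip=tipstat([534.6,299.1,115])
d=snap('wrist','w7'); cv2.imwrite('pics/w7c.png',cv2.resize(d['frame'][80:220,240:400],None,fx=5,fy=4.2,interpolation=cv2.INTER_CUBIC)); S=snap('scene','s7');D=snap('side','d7')
for n,x in (('w',d),('s',S),('d',D)): print(n,proj(x,[tip,[534.6,299.1,60]]))
cv2.imwrite('pics/w7c.png',cv2.resize(d['frame'][80:220,240:400],None,fx=5,fy=5,interpolation=cv2.INTER_CUBIC)[:600])
print(R.T@[0,0,1])"
```

```text
t 17.65 tcp [532.99 284.21 264.42] F [ 1.19 -0.5  -0.65] w 0.189
x [-0.43 -0.04 -0.9 ] z [ 0.12 -0.99 -0.01] q [-0.09  0.62 -0.66  1.37  0.11  1.64 -2.18]
tip [534.49 285.26 173.7 ] lean 0.8 az 325.5 r 444.30 theta 100.57
need [  0.11  13.84 -58.7 ]
w [[321.07 167.19]
 [309.64 106.96]]
s [[447.35 192.77]
 [440.12 220.71]]
d [[310.43 138.74]
 [311.02 167.05]]
[-0.9  -0.43 -0.01]
```

View pics/w7c.png

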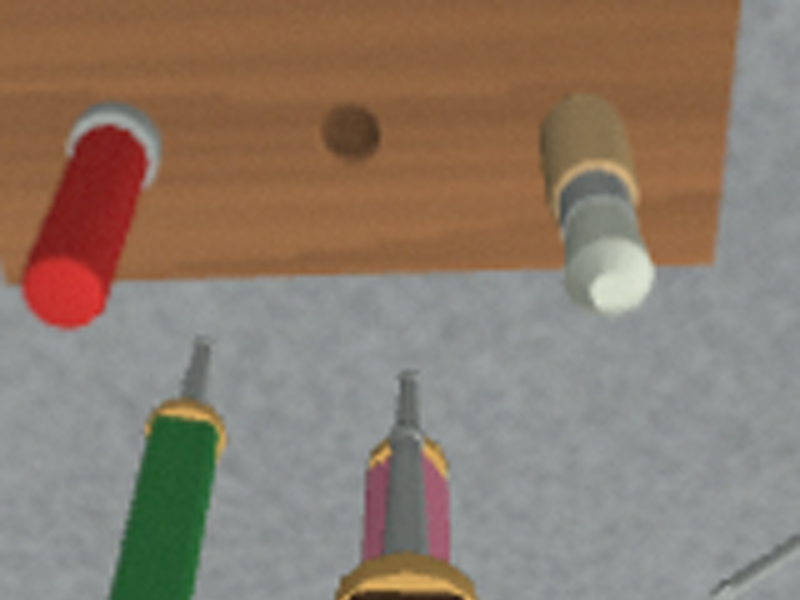

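{"fn": "jog_arm", "kwargs": {"deltas": [[0,0.0138,-0.02,0,0,0,255],[0,0,-0.03,0,0,0,255],[0,0,-0.025,0,0,0,255],[0,0,-0.012,0,0,0,255],[0,0,0,0,0,0,255]]}}

```text
time: 18.3
tcp_pos: [535.7, 291.1, 178.1]
ee_rot: [-1.588, 1.132, -3.045]
wrist_force: [0.2, -0.4, -0.3]
gripper_width: 0.19
```

```bash
python3 -c "
from geo import *
s,R,tip=tipstat([534.6,299.1,65])
d=snap('wrist','w8'); print(proj(d,[tip,[534.6,299.1,60]]))
cv2.imwrite('pics/w8c.png',cv2.resize(d['frame'][90:210,240:400],None,fx=5,fy=5,interpolation=cv2.INTER_CUBIC)[:600])"
```

```text
t 18.3 tcp [535.73 291.08 178.12] F [ 0.23 -0.39 -0.28] w 0.19
x [-0.42 -0.04 -0.91] z [ 0.11 -0.99 -0.01] q [-0.1   0.69 -0.64  1.45  0.15  1.49 -2.19]
tip [537.84 291.97  87.41] lean 0.5 az 307.2 r 450.31 theta 100.00
need [ -3.24   7.13 -22.41]
[[321.06 167.21]
 [313.06 152.05]]
```

View pics/w8c.png

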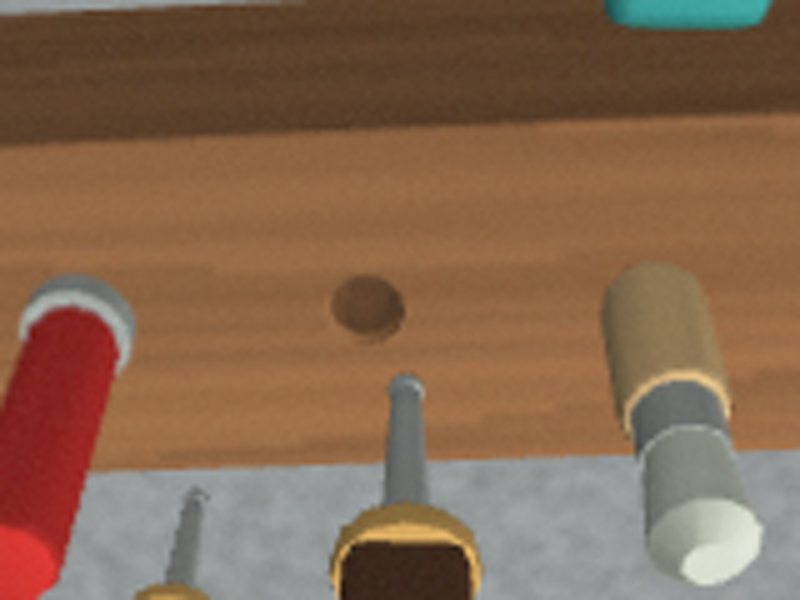

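{"fn": "jog_arm", "kwargs": {"deltas": [[-0.0016,0.0036,-0.005,0,0,0,255],[-0.0016,0.0035,-0.005,0,0,0,255],[0,0,-0.004,0,0,0,255],[0,0,0,0,0,0,255]]}}

```text
time: 18.75
tcp_pos: [533.8, 299.4, 167.4]
ee_rot: [-1.592, 1.137, -3.051]
wrist_force: [0.6, 0.2, -1.9]
gripper_width: 0.186
```

```bash
python3 -c "
from geo import *
s,R,tip=tipstat([534.6,299.1,65])
d=snap('wrist','w9'); print(proj(d,[tip,[534.6,299.1,60]]))
cv2.imwrite('pics/w9c.png',cv2.resize(d['frame'][110:210,260:380],None,fx=6,fy=6,interpolation=cv2.INTER_CUBIC)[:600])"
```

```text
t 18.75 tcp [533.85 299.39 167.39] F [ 0.62  0.19 -1.87] w 0.186
x [-0.42 -0.04 -0.91] z [ 0.11 -0.99 -0.01] q [-0.11  0.7  -0.64  1.45  0.15  1.47 -2.2 ]
tip [536.41 300.5   76.69] lean 0.5 az 270.8 r 458.95 theta 99.99
need [ -1.81  -1.4  -11.69]
[[321.05 167.2 ]
 [322.54 158.23]]
```

View pics/w9c.png

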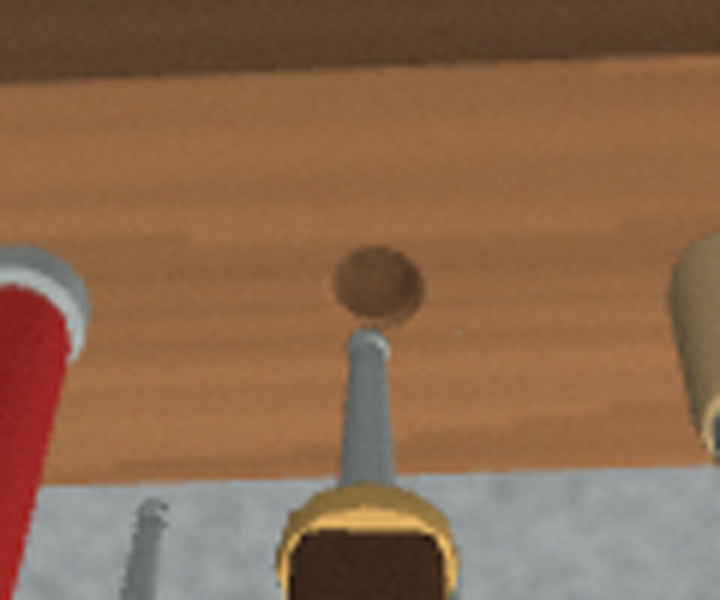

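{"fn": "jog_arm", "kwargs": {"deltas": [[-0.0013,-0.0015,-0.003,0,0,0,255],[0,0,-0.003,0,0,0,255],[0,0,-0.002,0,0,0,255],[0,0,0,0,0,0,255]]}}

```text
time: 19.2
tcp_pos: [532.6, 298.0, 159.4]
ee_rot: [-1.593, 1.138, -3.051]
wrist_force: [-0.7, 0.8, -1.1]
gripper_width: 0.184
```

```bash
python3 -c "
from geo import *
s,R,tip=tipstat([535.1,298.9,63])
d=snap('wrist','w10'); print(proj(d,[tip,[535.1,298.9,60]]))
cv2.imwrite('pics/w10c.png',cv2.resize(d['frame'][110:210,260:380],None,fx=6,fy=6,interpolation=cv2.INTER_CUBIC)[:600])"
```

```text
t 19.2 tcp [532.61 297.95 159.45] F [-0.68  0.79 -1.06] w 0.184
x [-0.42 -0.04 -0.91] z [ 0.11 -0.99 -0.01] q [-0.11  0.7  -0.64  1.47  0.15  1.45 -2.2 ]
tip [535.24 299.09  68.75] lean 0.5 az 266.4 r 457.77 theta 100.16
need [-0.14 -0.19 -5.75]
[[321.04 167.23]
 [321.33 161.57]]
```

View pics/w10c.png

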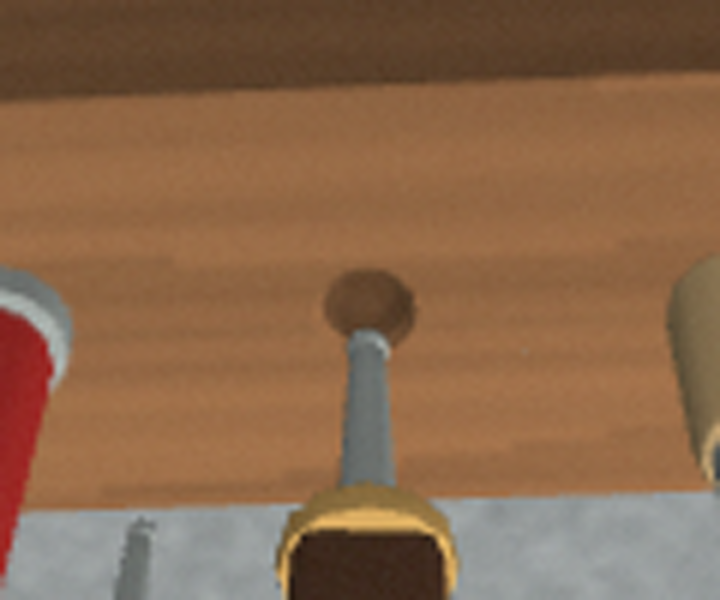

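Aligned. Descend into the hole, watching force.

{"fn": "jog_arm", "kwargs": {"deltas": [[0,0,-0.004,0,0,0,255],[0,0,-0.004,0,0,0,255],[0,0,-0.004,0,0,0,255],[0,0,-0.004,0,0,0,255]]}}

```text
time: 19.65
tcp_pos: [532.9, 298.1, 142.7]
ee_rot: [-1.594, 1.139, -3.052]
wrist_force: [0.1, -0.6, -1.0]
gripper_width: 0.189
```

```bash
python3 -c "
from geo import *
s,R,tip=tipstat([535.1,298.9,18])
d=snap('wrist','w11')
cv2.imwrite('pics/w11c.png',cv2.resize(d['frame'][110:210,260:380],None,fx=6,fy=6,interpolation=cv2.INTER_CUBIC)[:600])"
```

```text
t 19.65 tcp [532.91 298.07 142.74] F [ 0.11 -0.59 -0.97] w 0.189
x [-0.42 -0.04 -0.91] z [ 0.11 -0.99 -0.01] q [-0.11  0.72 -0.63  1.48  0.16  1.43 -2.2 ]
tip [535.61 299.25  52.05] lean 0.6 az 262.3 r 457.86 theta 100.11
need [ -0.51  -0.35 -34.05]
```

View pics/w11c.png

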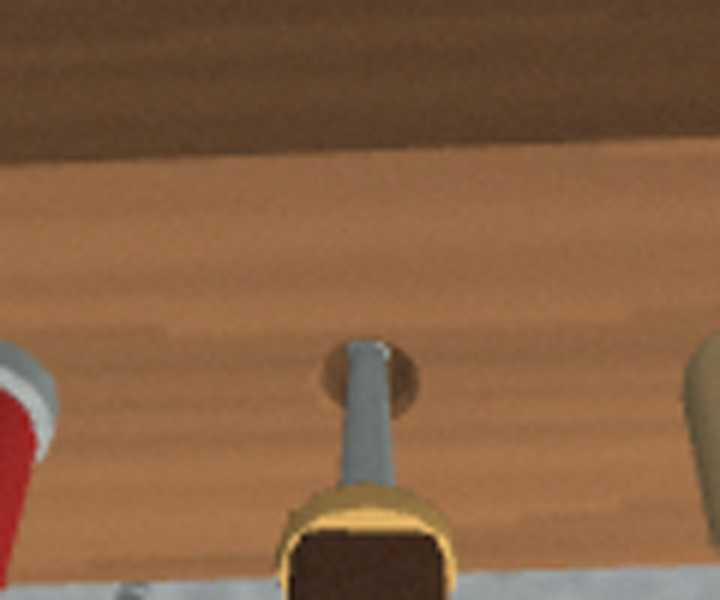

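{"fn": "jog_arm", "kwargs": {"deltas": [[-0.0008,-0.0003,-0.005,0,0,0,255],[0,0,-0.006,0,0,0,255],[0,0,-0.006,0,0,0,255],[0,0,-0.005,0,0,0,255]]}}

```text
time: 20.1
tcp_pos: [531.9, 297.7, 118.4]
ee_rot: [-1.593, 1.139, -3.052]
wrist_force: [-0.1, 0.6, -1.1]
gripper_width: 0.191
```

```bash
python3 -c "
from geo import *
s,R,tip=tipstat([535.1,298.9,18])"
```

```text
t 20.1 tcp [531.87 297.65 118.36] F [-0.07  0.63 -1.07] w 0.191
x [-0.42 -0.04 -0.91] z [ 0.11 -0.99 -0.01] q [-0.11  0.74 -0.63  1.49  0.17  1.39 -2.2 ]
tip [534.52 298.81  27.66] lean 0.6 az 264.9 r 457.63 theta 100.26
need [ 0.58  0.09 -9.66]
```

{"fn": "jog_arm", "kwargs": {"deltas": [[0.0003,0,-0.004,0,0,0,255],[0,0,-0.003,0,0,0,255],[0,0,-0.0015,0,0,0,255],[0,0,0,0,0,0,255]]}}

```text
time: 20.5
tcp_pos: [532.0, 297.5, 108.2]
ee_rot: [-1.593, 1.138, -3.051]
wrist_force: [-0.8, -1.1, -0.8]
gripper_width: 0.191
```

```bash
python3 -c "
from geo import *
s,R,tip=tipstat([535.1,298.9,18])"
```

```text
t 20.5 tcp [531.99 297.5  108.23] F [-0.8  -1.07 -0.8 ] w 0.191
x [-0.42 -0.04 -0.91] z [ 0.11 -0.99 -0.01] q [-0.12  0.75 -0.62  1.5   0.18  1.38 -2.21]
tip [534.56 298.62  17.54] lean 0.5 az 270.5 r 457.43 theta 100.26
need [0.54 0.28 0.46]
```

{"fn": "jog_arm", "kwargs": {"deltas": [[0,0,-0.0005,0,0,0,255],[0,0,0,0,0,0,200],[0,0,0,0,0,0,150],[0,0,0,0,0,0,140],[0,0,0,0,0,0,140]]}}

```text
time: 21.0
tcp_pos: [532.3, 297.8, 108.7]
ee_rot: [-1.594, 1.139, -3.052]
wrist_force: [-1.0, -1.5, 0.7]
gripper_width: 0.431
```

```bash
python3 -c "
from geo import *
s,R,tip=tipstat([535.1,298.9,18])
d=snap('wrist','w12')"
```

```text
t 21.0 tcp [532.27 297.82 108.7 ] F [-0.97 -1.46  0.7 ] w 0.431
x [-0.42 -0.04 -0.91] z [ 0.11 -0.99 -0.01] q [-0.12  0.75 -0.62  1.5   0.18  1.38 -2.21]
tip [534.94 299.    18.01] lean 0.6 az 264.4 r 457.73 theta 100.20
need [ 0.16 -0.1  -0.01]
```

View pics/w12.png

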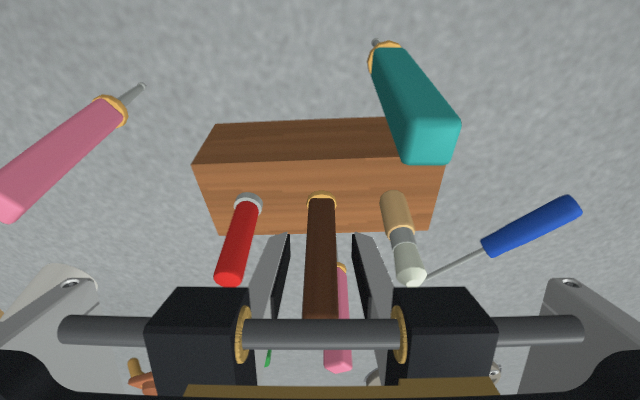

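{"fn": "jog_arm", "kwargs": {"deltas": [[0,0,0.01,0,0,0,140],[0,0,0.03,0,0,0,140],[0,0,0.04,0,0,0,140],[0,0,0.04,0,0,0,140],[0,0,0.04,0,0,0,140],[-0.02,0,0.03,0,0,0,140],[-0.03,0,0.02,0,0,0,140],[-0.02,0,0,0,0,0,140],[0,0,0,0,0,0,140]]}}

```text
time: 21.95
tcp_pos: [457.7, 297.7, 332.3]
ee_rot: [-1.597, 1.14, -3.054]
wrist_force: [1.4, 0.5, 0.6]
gripper_width: 0.451
```

```bash
python3 -c "
from geo import *
st()
d=snap('wrist','w13');S=snap('scene','s13')
a=cv2.resize(S['frame'][155:275,380:540],None,fx=5,fy=5,interpolation=cv2.INTER_CUBIC); cv2.imwrite('pics/s13b.png',a)
cv2.imwrite('pics/w13c.png',cv2.resize(d['frame'][:260,160:480],None,fx=2.3,fy=2.3))
# lid change
s0=load('pics/scene0.npz')['frame']; diff=cv2.absdiff(s0,S['frame'])[165:250,200:320].max(2); print('lid diff',diff.max(),(diff>40).sum())
print(proj(S,[[534.6,299.1,60],[534.6,299.1,155]]))"
```

```text
t 21.95 tcp [457.72 297.65 332.29] F [1.42 0.47 0.59] w 0.451
x [-0.42 -0.04 -0.91] z [ 0.11 -0.99 -0.01] q [-0.08  0.46 -0.7   1.46  0.02  1.66 -2.24]
lid diff 16 0
[[440.12 220.71]
 [451.29 198.89]]
```

View pics/s13b.png

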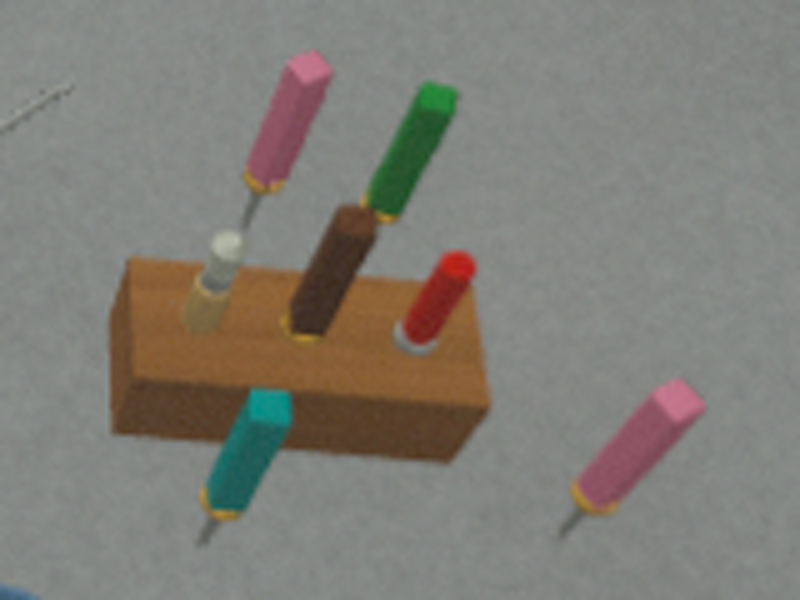

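View pics/w13c.png

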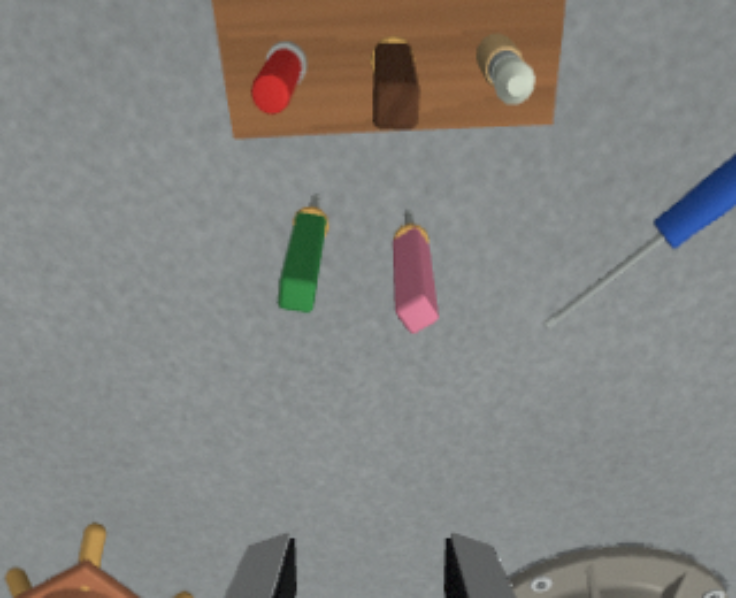

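View pics/s13.png

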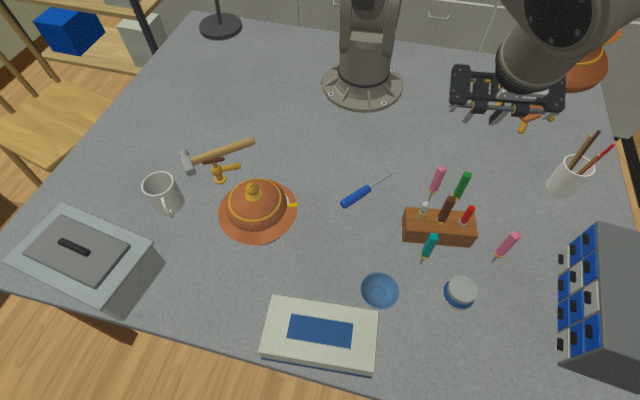

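```bash
python3 -c "
from plant import robot
print(robot.finish_job())"
```

```text
the job is handed in; nothing more can be done
None
```

The bead has been burnished from the yellow tape to the blue tape, the burnisher is back in the middle hole, and the job was handed in at about 22 s of the 72 s allowed. No verdict was reported.

**Rub:** I held the burnisher leaning about 39° and moved along the bead at about 10–23 mm/s. By my estimate the tip came within 3 mm of all eight points. Inward force at the points was about 3–8 N.

**Force peaks:** The wrist force rose twice where the flange climbs: about 18 N just before point 6 and about 16 N just before point 7. Both are close to the 20 N dent limit. I eased off each time, and these were readings at the end of a move, so the peak in between is not known. Just before point 2 the inward force dropped to nearly zero for a moment; I restored it before reaching the point.

**Last checks:**
- **Burnisher:** it stands upright in the block, and its picture matches the starting one to within about a pixel.
- **Lid:** its patch in the scene picture shows no change from the start.
- **Bystanders:** they look unmoved in the scene picture; I did not measure them.
- **Gripper:** it is open and clear of everything.

**Disagreement:** the visible silver band reaches out to about 80 mm radius, although the description puts the bead at 67–70 mm. Contact was felt at an estimated 68–70.7 mm for the ball centre, so I followed the description and the felt contact.

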